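Tip the sharpening stone out of its tall pot and lay it on the stone board

TASK

The sharpening stone has sunk in the tall steel pot, too deep to grip. Lay the pot over without letting it topple, tip it so that the stone slides out softly (stones chip if they are dropped or flung), and lay the stone flat on the wooden stone board, between the two end stops and not overhanging the sides. Leave the empty pot resting on the bench, clear of the board and the stone, and leave the other things where they are.

Things in the scene. Friction and masses are not known exactly. Their poses are not given: they have to be found in the camera images.
- pot: The holder: tall flat pot of bare sheet steel, open at the top; 38 mm deep (its x), 56 mm wide (its y), 200 mm tall (its z, from closed foot to mouth); walls and foot 2.5 mm, so 33 x 51 mm inside; about 0.22 kg empty. Starts upright. Origin: centre of the underside of its foot. Laid on a wide face it is 38 mm high with the stone flat in it.
- pot_mouth (a point): Centre of the pot's open mouth, 200 mm above its origin; same axes as the pot.
- stone: Sharpening stone: plain dark grey block, 20 mm thick (its x), 42 mm wide (its y), 110 mm long (its z), about 0.2 kg. Starts on end, loose in the pot, its width along the pot's width, its top 87 mm below the mouth. Smooth: in the pot it starts to slide at a slope of about 18 to 26 degrees. Origin: centre of the end that starts lowest.
- stone_center (a point): Centre of the stone; same axes as the stone.
- board: Stone board, fixed to the bench: brown wood, 184 mm long (its x), 66 mm wide (its y), top face 20 mm above the bench. Two dark end stops, each 14 mm (x) by 66 mm (y) by 8 mm high, run across its top, 120 mm apart inside and centred; the long sides are open. Origin: on the bench under its centre.
- board_seat (a point): Centre of the board's top face, midway between the end stops; x along the board, z up. A stone lying in place has its centre 10 mm above this point.
- pruners: hand pruners (secateurs) lying flat, 215 x 72 x 22 mm; origin on the bench under the pivot bolt, x towards the blades. Bystander, as are all below.
- oil_bottle: white plastic honing-oil bottle with black cap, 42 mm across, 115 mm tall, standing; origin centre of its underside.
- screw_jar: glass jar of 64 mm diameter with a steel lid, 85 mm tall, standing; origin centre of its underside.
- flowerpot: terracotta flowerpot, rim 100 mm across, 90 mm tall, standing; origin centre of its underside.
- tape: thick roll of grey tape lying flat, 104 mm across, 48 mm high; origin centre of its underside.
- paint_tin: small steel paint tin with a paper label, 86 mm across, 100 mm tall, standing; origin centre of its underside.
- paint_brush: paint brush with a pale wooden handle lying flat, 190 mm long; origin near mid-length on the bench, handle to its -x.

How it is judged (in metres and radians):
On the way:
1. The stone is out of the pot ((z of stone_center in the frame of pot above 0.25 m or x of stone_center in the frame of pot above 0.025 m or x of stone_center in the frame of pot below -0.025 m or y of stone_center in the frame of pot above 0.035 m or y of stone_center in the frame of pot below -0.035 m)), for 0.1 s.
At the end, for the whole second after the job is handed in: The stone lies still on the board between the stops, wide face down (5 deg), along the board (7 deg), centred to 8 mm lengthwise and 12 mm sideways, its centre 7 to 12.5 mm above the top face. The pot rests still on the bench, lying or standing, touching neither board nor stone (x of stone_center in the frame of board_seat between -0.008 and 0.008 m and y of stone_center in the frame of board_seat between -0.012 and 0.012 m and z of stone_center in the frame of board_seat between 0.007 and 0.0125 m and angle between the x axis of stone and the z axis of board, either way round below 0.08 rad and angle between the z axis of stone and the x axis of board, either way round below 0.12 rad and linear speed of each of stone, pot below 0.02 m/s and height (world z) of pot_mouth below 0.205 m and height (world z) of pot between -0.004 and 0.035 m and contact force between pot and board below 0.05 N and contact force between pot and stone below 0.05 N).
It fails at once if The stone is dropped or flung (faster than 1.5 m/s) (linear speed of stone above 1.5 m/s).
It fails at once if The pot topples or is thrown (turns faster than 7 rad/s or moves faster than 1.5 m/s) (angular speed of pot above 7 rad/s or linear speed of pot above 1.5 m/s).
It fails at once if One of the other things on the bench is moved by more than 30 mm or knocked over (distance of any of pruners, oil_bottle, screw_jar, flowerpot, tape, paint_tin, paint_brush from where it was at the start of the episode above 0.03 m or angle between any of pruners, oil_bottle, screw_jar, flowerpot, tape, paint_tin, paint_brush's own z axis and vertical above 0.5 rad).
It also fails if it takes over 72 s, if anything falls off the work surface, if the arm or the gripper's body presses on something with over 40 N, if the wrist force passes 120 N, or if a joint passes its speed limit or range.

ROBOT

A 6-joint arm with a two-finger parallel gripper is mounted at the origin on the work surface. World frame = base frame: x ahead of the robot, y to its left, z up, the work surface at z = 0. Lengths are in mm, angles in rad, forces in N, time in s.
With the tool pointing down it reaches from about 325 to 900 mm from the base axis. Payload 6.1 kg.
Tool frame: the origin (TCP) lies at the very end of the fingers, on their centre line; the grasp point (between the pads) lies 19 mm behind it; z points along the fingers, y is the line along which they close (so a half turn about z gives the same grasp; the last joint's range is limited). The gripper opens to 85 mm and grips with 20 to 120 N. Pads are 22 mm wide; open, the fingers measure 114 mm over their backs; the gripper's body (76 mm by 85 mm) begins 54 mm behind the grasp point. The pads swing forward as they close: fully open they stand 13 mm farther back than shut.
Start: joints at [-1.386, 0.22, 1.526, -0, 1.395, -0.126], TCP at [191.131, -595.05, 231.3] pointing down, gripper open.
Joint ranges: [-2.98, 2.98], [-0.91, 2.08], [0.09, 2.57], [-1.24, 4.39], [0.2, 2.65], [-2.68, 2.68]. Speed limits (rad/s): [2.57, 2.57, 3.01, 3.14, 3.14, 3.14].

INTERFACE

Orientations are given as a unit quaternion [x, y, z, w].
In Python, from plant import r gives the robot as it stands.
- The arm moves only by the tool step_arm, never from a script. Its argument "rows" is one flat list of numbers, 4 for each row, row after row: the shift along the world's x, y, z in cm, then the turn about the world's z in degrees. In form: [x, y, z, spin, x, y, z, spin, ...]. A call has 1 to 10 rows; each row shifts and turns the commanded pose from where the row before left it; what a row does not reach is not made up. A row lasts 1/8 s, in which the tool goes at most 62.5 mm and 10.7 degrees, less where a joint would pass 70% of its speed; a pose out of reach is approached as far as the arm can. A call with a gripper value outside its range is refused whole. "grip" is the opening, from 0 (shut) to 1 (fully open), set as the call begins (left out, the last holds). The fingers move at their own pace and stop on an object; "squeeze" is the grip in N (left out, the last holds). Time passes only in rows, so rows that do not move let the fingers close. It gives the time, the measured TCP pose, the force, the opening and the grip force at its end, in the units of the state.
- r.get_obs(): the state, without advancing time (a new reading comes with each control period).
- r.camera(name): name is "side" or "top" or "wrist"; returns a dict with "pixels" (384x512x3 uint8, red, green, blue), "intrinsics" (3x3 intrinsics, pixels), "extrinsics" (4x4, takes a point from world to camera coordinates). Camera axes: x right, y up, looking along -z (the intrinsics and any distortion apply to the point x, -y, -z); pixel columns grow to the right and rows downward; lengths in mm; the calibration is good to about 2 mm. A picture is of the moment at which its call begins. There is no depth.
- r.finish_job(): hands the job in; it is judged then, once.
The state is a dict: "time": time; "joint_pos": joint angles; "dq": joint speeds; "joint_efforts": joint torques, N m; "ee_pos": TCP position; "ee_rot": TCP orientation; "force": force on the tool from outside, world axes, zero at the start; "moment": the same for the moment, N m; "opening": opening from 0.0 (shut) to 1.0 (fully open); "grasp_force": force on a finger pad.
Only numpy, scipy, OpenCV 4.12 (cv2) and the standard library are available. Lean on these libraries where they do the work, as an engineer would, in place of code of your own. Each camera call takes 0.05 s, during which the arm holds its last target. There are 200 camera calls.

## Working session

There is one attempt and no reset: what is moved stays moved. The work goes in short steps, Python scripts to look and compute and a tool call to move; the robot and the scene stay as the last step left them, time stands still between calls to the robot, and variables do not carry over. Pictures are saved under pics/ and viewed, at most 10 in all, crops included, and the job is handed in when it is done.

Besides the shell and the picture viewer there is one more tool, called after "Emit:" by a JSON object that holds its "op" and its "data". step_arm: Moves the arm, as the interface text tells. Its arguments: {"type":"object","properties":{"rows":{"type":"array"},"grip":{"type":"number"},"squeeze":{"type":"number"}},"required":["rows"]}

```bash
mkdir -p pics; ls
cat > h.py <<'E'
import numpy as np, cv2
from plant import r
def snap(cam,name):
    c=r.camera(cam); cv2.imwrite(f'pics/{name}.png',c['pixels'][:,:,::-1]); np.savez(f'pics/{name}.npz',K=c['intrinsics'],E=c['extrinsics']); return c
def ray(name,u,v):
    d=np.load(f'pics/{name}.npz');K,E=d['K'],d['E']
    p=np.linalg.inv(K)@[u,v,1]; p=np.array([p[0],-p[1],-p[2]])
    R=E[:3,:3];t=E[:3,3]; o=-R.T@t; w=R.T@p; return o,w/np.linalg.norm(w)
def at(name,u,v,z):
    o,w=ray(name,u,v); return o+w*(z-o[2])/w[2]
def tri(*obs):
    A=np.zeros((3,3));b=np.zeros(3);rs=[ray(*q) for q in obs]
    for o,w in rs: P=np.eye(3)-np.outer(w,w);A+=P;b+=P@o
    x=np.linalg.solve(A,b); return x,[np.linalg.norm(np.cross(x-o,w)) for o,w in rs]
def proj(name,X):
    d=np.load(f'pics/{name}.npz');p=d['E'][:3,:3]@np.array(X,float)+d['E'][:3,3]
    q=d['K']@[p[0],-p[1],-p[2]]; return q[:2]/q[2]
E
python3 - <<'E'
from h import *
a=snap('top','top1');b=snap('side','side1')
for n in('top1','side1'):
    d=np.load(f'pics/{n}.npz');print(d['K'].round(1),d['E'].round(3))
E
```

```text
pics
[[349.    0.  254.9]
 [  0.  349.  194. ]
 [  0.    0.    1. ]] [[-2.000000e-02 -9.990000e-01  2.600000e-02 -1.449300e+01]
 [ 9.920000e-01 -1.700000e-02  1.230000e-01 -5.948760e+02]
 [-1.230000e-01  2.900000e-02  9.920000e-01 -1.004825e+03]
 [ 0.000000e+00  0.000000e+00  0.000000e+00  1.000000e+00]]
[[377.3   0.  251.2]
 [  0.  377.3 192.1]
 [  0.    0.    1. ]] [[-8.910000e-01 -4.540000e-01  4.000000e-03  5.151490e+02]
 [ 2.460000e-01 -4.770000e-01  8.440000e-01 -2.576100e+02]
 [-3.810000e-01  7.530000e-01  5.370000e-01 -1.039008e+03]
 [ 0.000000e+00  0.000000e+00  0.000000e+00  1.000000e+00]]
```

View pics/top1.png

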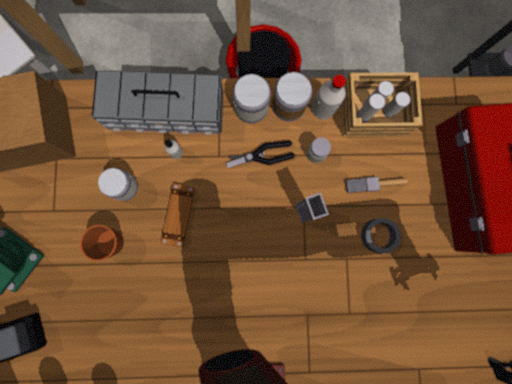

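View pics/side1.png

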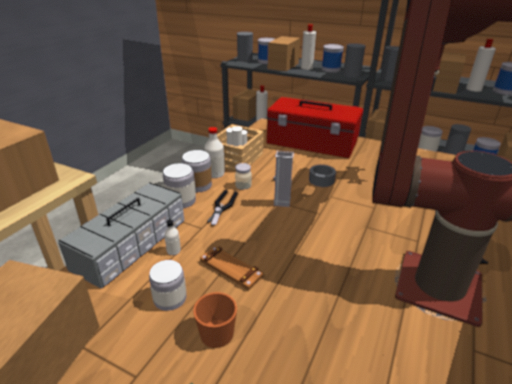

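Top view: the pot's mouth is near (316,206), the board runs from (181,187) to (174,241), and the tape is at (381,235). Side view: the pot stands at (284,152–205) and the board at (231,266). I'll enlarge crops to get exact corners.

Run:
```python
from h import *
t=cv2.imread('pics/top1.png');s=cv2.imread('pics/side1.png')
def c(i,x,y,w=80,h=60): return cv2.resize(i[y:y+h,x:x+w],(400,300),interpolation=cv2.INTER_CUBIC)
im=np.vstack([np.hstack([c(t,280,180),c(t,140,185)]),np.hstack([c(s,245,150),c(s,190,235)])])
cv2.imwrite('pics/crop1.png',im)
for n,(u,v),z in[('bottle',(173,150),60),('pr',(270,155),10),('tapeL',(363,235),24),('tapeT',(381,218),24),('brushL',(346,185),8),('brushR',(408,182),8),('jar',(319,145),85),('pt',(115,181),100),('fp',(99,239),90)]: print(n,at('top1',u,v,z).round())
```

```text
bottle [726. 214.  60.]
pr [719. -75.  10.]
tapeL [ 467. -348.   24.]
tapeT [ 517. -406.   24.]
brushL [ 621. -309.    8.]
brushR [ 628. -504.    8.]
jar [ 729. -213.   85.]
pt [630. 366. 100.]
fp [470. 408.  90.]
```

View pics/crop1.png

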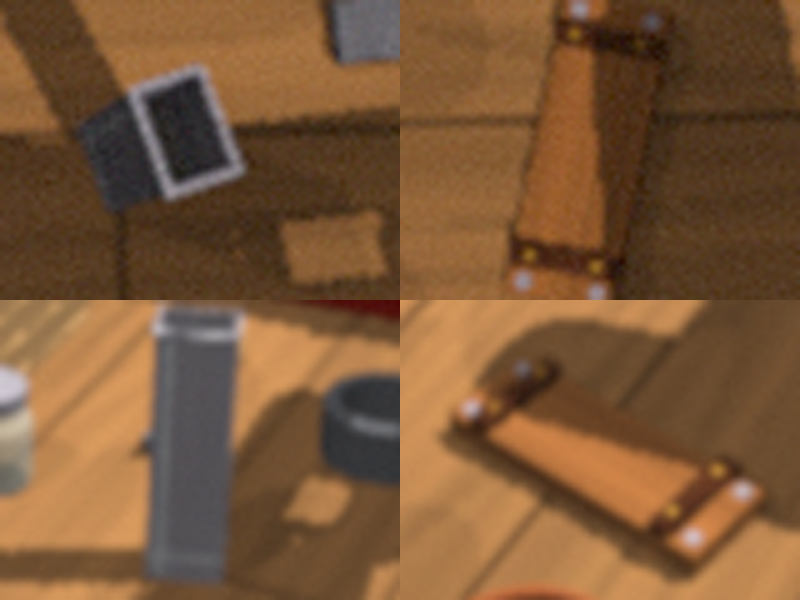

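Crops: the pot's mouth corners in the top view are about (306,198), (321,193), (329,214) and (314,220). The board's inner stop edges there are about (172,193)-(192,197) and (163,232)-(184,235). In the side view the pot's foot is at (275,206)-(289,206) and its rim at (276,156)-(293,157).

Run:
```python
from h import *
t=lambda u,v:('top1',280+u/5,180+v/5)
tb=lambda u,v:('top1',140+(u-400)/5,185+v/5)
s=lambda u,v:('side1',245+u/5,150+(v-300)/5)
sb=lambda u,v:('side1',190+(u-400)/5,235+(v-300)/5)
M=np.array([at(*q,200) for q in[t(130,92),t(203,67),t(243,172),t(170,200)]]);print(M.round(),M.mean(0).round(1))
print('edges',[np.linalg.norm(M[i]-M[i-1]).round() for i in range(4)])
e=(M[0]-M[3])+(M[1]-M[2]);print('width dir deg',np.degrees(np.arctan2(e[1],e[0])))
d=(M[1]-M[0])+(M[2]-M[3]);print('depth dir',np.degrees(np.arctan2(d[1],d[0])))
# side mouth center from 4 corners
mc=tri(('top1',*(np.mean([q[1:] for q in[t(130,92),t(203,67),t(243,172),t(170,200)]],0))),('side1',*np.mean([s(155,328)[1:],s(238,333)[1:],s(240,310)[1:],s(163,310)[1:]],0)));print('mouth tri',mc)
for m in M: p=proj('side1',m);print('side crop of mouth corner',((p-[245,150])*5+[0,300]).round())
for m in M: p=proj('side1',m-[0,0,200]);print('foot',((p-[245,150])*5+[0,300]).round())
# board: screws white (4) & gold(4)
for a,b in [(tb(580,8),sb(470,408)),(tb(652,20),sb(523,367)),(tb(523,282),sb(691,537)),(tb(597,292),sb(742,491)),(tb(576,33),sb(497,408)),(tb(641,44),sb(545,370)),(tb(530,257),sb(672,511)),(tb(597,267),sb(717,469))]:
  x,e=tri(a,b);print('screw',x.round(1),np.round(e,1), at(*a,20).round(1))
print(r.get_obs())
```

```text
[[ 561. -149.  200.]
 [ 573. -187.  200.]
 [ 520. -205.  200.]
 [ 506. -167.  200.]] [ 540.  -176.9  200. ]
edges [np.float64(58.0), np.float64(39.0), np.float64(56.0), np.float64(40.0)]
width dir deg 18.372741051246734
depth dir -71.26543002911295
mouth tri (array([ 540.87863976, -176.7180212 ,  199.26031712]), [np.float64(1.0231710814521333), np.float64(1.023171081452209)])
side crop of mouth corner [157. 330.]
side crop of mouth corner [163. 304.]
side crop of mouth corner [245. 309.]
side crop of mouth corner [243. 336.]
foot [146. 577.]
foot [152. 547.]
foot [228. 554.]
foot [226. 584.]
screw [624.1 213.   18.9] [1. 1.] [623.1 212.4  20. ]
screw [615.4 169.2  20.2] [0.4 0.4] [615. 169.  20.]
screw [460.8 245.3  19.9] [1.5 1.5] [459.5 244.7  20. ]
screw [453.  201.3  19.2] [0.3 0.3] [452.7 201.1  20. ]
screw [606.5 213.1  26.7] [0.5 0.5] [607.9 214.7  20. ]
screw [598.4 173.8  28.5] [1.1 1.1] [600.5 175.6  20. ]
screw [475.4 239.7  27.6] [1.5 1.5] [474.1 240.8  20. ]
screw [468.4 200.1  27.9] [1.1 1.1] [467.4 201.2  20. ]
{'time': 0.1, 'joint_pos': array([-1.38607170e+00,  2.21155036e-01,  1.52750902e+00, -3.11556130e-06,
        1.39473532e+00, -1.26138695e-01]), 'dq': array([-3.11661572e-04, -1.72365772e-03, -2.34537537e-03,  5.46472659e-04,
        1.36759500e-03, -1.73175728e-06]), 'joint_efforts': array([ 8.24212348e-04, -4.98243856e+01, -3.90548265e+01, -3.33954094e-04,
        5.56344021e-03, -2.09274918e-05]), 'ee_pos': array([ 191.04376644, -594.49589656,  230.29732547]), 'ee_rot': array([ 9.87944354e-01,  1.54806777e-01, -2.79911016e-05, -9.02927538e-04]), 'force': array([-0.08134866, -0.04267773, -0.6262437 ]), 'moment': array([-0.01602321,  0.03581766, -0.04131859]), 'grasp_force': 0.0, 'opening': 0.9994698189243385}
```

Measured results:

| Item | Measurement | Check |
|---|---|---|
| Pot mouth | (540,-177,199) | 57×39 mm, matches the given size |
| Pot width direction | 18.5° | – |
| Board seat | (538,207,20) | Screw heights 19–20 on the top and 27–28 on the stops |
| Board axis | -11° | – |

Plan:
1. Grip the pot's width near the mouth.
2. Carry the pot clear and lay it towards +y along an arc.
3. Raise the foot end until the stone slides, then pull the pot back.

First I'll move above the pot.

Emit:
{"op": "step_arm", "data": {"rows": [3.5, 4.1, 0.3, 9.1, 3.5, 4.1, 0.3, 9.1, 3.5, 4.1, 0.3, 9.1, 3.5, 4.1, 0.3, 9.1, 3.5, 4.1, 0.3, 9.1, 3.5, 4.1, 0.3, 9.1, 3.5, 4.1, 0.3, 9.1, 3.5, 4.1, 0.3, 9.1, 3.5, 4.1, 0.3, 9.1, 3.5, 4.1, 0.3, 9.1], "grip": 1}}

```text
time: 1.35
ee_pos: [541.9, -183.4, 261.0]
ee_rot: [0.58, 0.815, -0.0, -0.0]
force: [0.3, -1.3, 0.7]
opening: 0.998
grasp_force: 0.0
```

Run:
```python
from h import *
from scipy.spatial.transform import Rotation as R
snap('wrist','w1'); o=r.get_obs(); print(o['time'],o['ee_pos'].round(1),np.degrees(np.arctan2(*R.from_quat(o['ee_rot']).as_matrix()[[1,0],1])),o['joint_pos'].round(2))
m=np.array([540,-177,200]);w=np.array([.948,.317,0]);d=np.array([.317,-.948,0])
for a,b in((1,1),(1,-1),(-1,-1),(-1,1)): print(proj('w1',m+a*28*w+b*19*d).round())
```

```text
1.4 [ 545.3 -178.3  261.5] 19.68642099604685 [-0.46  0.08  1.63  0.    1.43 -0.8 ]
[296. 218.]
[299. 168.]
[219. 167.]
[221. 217.]
```

View pics/w1.png

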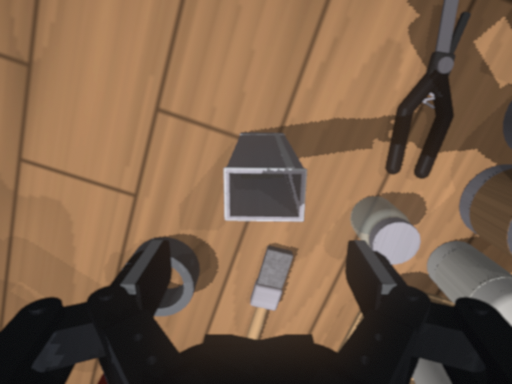

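The wrist view shows the mouth as a rectangle with corners (224,168), (305,168), (304,221) and (225,221). That is within about 4 px of prediction and nearly square to the image.

Emit:
{"op": "step_arm", "data": {"rows": [0, 0, 0, 0, 0, 0, 0, 0]}}

```text
time: 1.65
ee_pos: [540.4, -185.6, 260.8]
ee_rot: [0.583, 0.813, -0.0, -0.0]
force: [-0.3, -0.2, -0.1]
opening: 1.001
grasp_force: 0.0
```

Run:
```python
from h import *
from scipy.spatial.transform import Rotation as R
M=np.array([at('w1',u,v,200) for u,v in[(224,168),(305,168),(304,221),(225,221)]]);print(M.round(1),M.mean(0)); e=M[1]-M[0]+M[2]-M[3];print(np.degrees(np.arctan2(e[1],e[0])))
o=r.get_obs(); print(o['ee_pos'].round(1),np.degrees(np.arctan2(*R.from_quat(o['ee_rot']).as_matrix()[[1,0],1])))
```

```text
[[ 510.8 -167.2  200. ]
 [ 564.6 -148.6  200. ]
 [ 578.9 -186.5  200. ]
 [ 523.5 -205.7  200. ]] [ 544.4517568  -177.02669157  200.        ]
19.088032746976708
[ 540.4 -185.6  260.8] 18.723158003091807
```

Emit:
{"op": "step_arm", "data": {"rows": [0.3, 0.3, -2, 0, 0, 0, -2.5, 0, 0, 0, -2.5, 0, 0, 0, -2.0, 0, 0, 0, -1.5, 0, 0, 0, 0, 0]}}

```text
time: 2.4
ee_pos: [543.2, -181.9, 154.7]
ee_rot: [0.582, 0.813, -0.0, -0.001]
force: [0.7, 0.1, -0.0]
opening: 1.003
grasp_force: 0.0
```

Emit:
{"op": "step_arm", "data": {"rows": [0, 0, 0, 0, 0, 0, 0, 0, 0, 0, 0, 0, 0, 0, 0, 0, 0, 0, 0, 0, 0, 0, 0, 0], "grip": 0, "squeeze": 50}}

```text
time: 3.15
ee_pos: [545.2, -182.4, 157.8]
ee_rot: [0.582, 0.813, 0.0, 0.001]
force: [0.8, 0.7, 5.4]
opening: 0.647
grasp_force: 55.5
```

The opening of 0.647 is 55 mm, so the pot's width is held. I'll lift it, turn it so the depth lies along y, and carry it to open bench.

Emit:
{"op": "step_arm", "data": {"rows": [0, 0, 0.8, 0, 0, 0, 1.2, 0, -1.3, 0, 0, -4, -1.3, 0, 0, -4, -1.3, 0, 0, -4, -1.3, 0, 0, -4, -1.3, 0, 0, -2.7, 0, 0, 0, 0]}}

```text
time: 4.15
ee_pos: [478.4, -182.0, 176.3]
ee_rot: [0.707, 0.708, -0.0, -0.0]
force: [0.3, 0.6, -3.6]
opening: 0.651
grasp_force: 55.5
```

Run:
```python
from h import *
from scipy.spatial.transform import Rotation as R
s=snap('side','s2'); t=snap('top','t2')
o=r.get_obs(); print(o['ee_pos'].round(1),o['force'],np.degrees(np.arctan2(*R.from_quat(o['ee_rot']).as_matrix()[[1,0],1])))
f=lambda c:cv2.resize(c['pixels'][100:250,200:400,::-1],(400,300))
cv2.imwrite('pics/c2.png',np.hstack([f(s),f(t)]))
```

```text
[ 479.4 -182.1  176.6] [-0.03154701  0.50701046 -3.90775654] 0.14676736943867
```

View pics/c2.png

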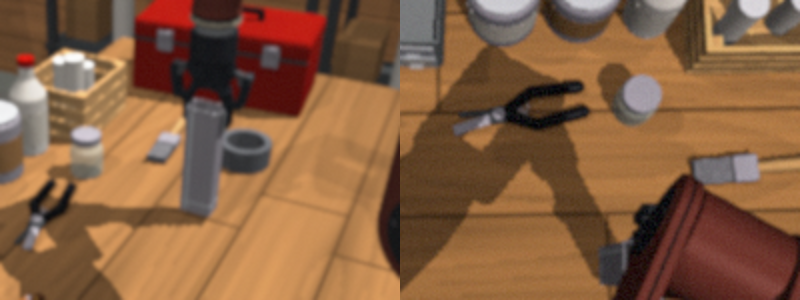

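The pot hangs upright in the gripper, well clear of everything. I'll set it down, ease the squeeze, and swing it over on the foot-edge arc.

Emit:
{"op": "step_arm", "data": {"rows": [0, 0, -0.8, 0, 0, 0, -0.6, 0, 0, 0, -0.4, 0, 0, 0, 0, 0]}}

```text
time: 4.75
ee_pos: [479.1, -182.0, 158.0]
ee_rot: [0.706, 0.708, -0.0, -0.0]
force: [-0.8, -0.4, -4.3]
opening: 0.653
grasp_force: 55.6
```

Emit:
{"op": "step_arm", "data": {"rows": [0, 0, 0, 0, 0, 0, 0, 0], "squeeze": 25}}

```text
time: 5.0
ee_pos: [479.1, -182.0, 158.2]
ee_rot: [0.706, 0.708, 0.0, -0.0]
force: [0.6, -0.1, -4.2]
opening: 0.649
grasp_force: 55.6
```

Emit:
{"op": "step_arm", "data": {"rows": [0, 1.56, 0.15, 0, 0, 1.57, 0.01, 0, 0, 1.56, -0.12, 0, 0, 1.55, -0.26, 0, 0, 1.51, -0.39, 0, 0, 1.48, -0.53, 0]}}

```text
time: 5.75
ee_pos: [482.8, -91.7, 155.7]
ee_rot: [0.706, 0.708, 0.0, 0.005]
force: [-20.2, 0.2, 53.7]
opening: 0.651
grasp_force: 66.3
```

A 54 N downward load means the pot isn't pivoting freely. I'll relieve it and look.

Emit:
{"op": "step_arm", "data": {"rows": [0, 0, 0.3, 0, 0, 0, 0.3, 0, 0, 0, 0, 0], "grip": 0, "squeeze": 25}}

```text
time: 6.12
ee_pos: [481.4, -90.0, 155.7]
ee_rot: [0.706, 0.708, 0.001, 0.003]
force: [-1.2, -0.8, 12.1]
opening: 0.653
grasp_force: 57.6
```

Run:
```python
from h import *
s=snap('side','s3'); w=snap('wrist','w3')
o=r.get_obs(); print(o['ee_pos'].round(1),o['force'],o['moment'],o['grasp_force'])
cv2.imwrite('pics/c3.png',np.hstack([cv2.resize(s['pixels'][100:250,200:400,::-1],(400,300)),cv2.resize(w['pixels'][:,:,::-1],(400,300))]))
```

```text
[481.4 -90.  155.7] [ 0.44404073 -0.66588243 11.21092138] [-0.25874843 -0.13874121 -0.02081203] 57.652750234119594
```

View pics/c3.png

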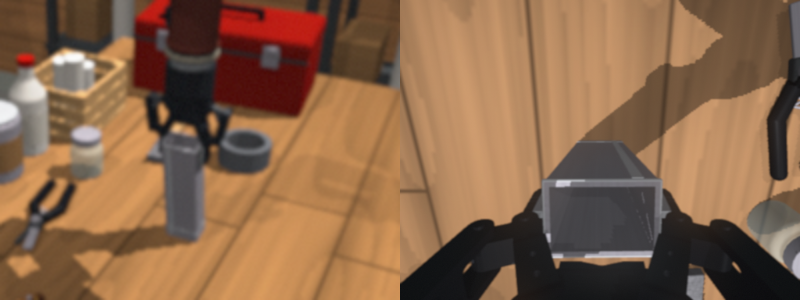

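The pot is still upright. The squeeze stayed near 57 N, so the pads held it rigid and it was carried 90 mm. I'll carry it back, then reopen and regrip at 20 N so it can pivot.

Emit:
{"op": "step_arm", "data": {"rows": [0, 0, 1.0, 0, 0, -2.5, 0, 0, 0, -2.5, 0, 0, 0, -2.5, 0, 0, 0, -1.5, 0, 0, 0, 0, -0.6, 0, 0, 0, -0.2, 0, 0, 0, 0, 0]}}

```text
time: 7.22
ee_pos: [479.2, -179.5, 156.0]
ee_rot: [0.706, 0.708, -0.0, 0.0]
force: [-2.9, -0.5, 5.5]
opening: 0.65
grasp_force: 57.3
```

Emit:
{"op": "step_arm", "data": {"rows": [0, 0, 0, 0, 0, 0, 0, 0, 0, 0, 0, 0], "grip": 0.76}}

```text
time: 7.6
ee_pos: [479.2, -179.3, 154.8]
ee_rot: [0.706, 0.708, 0.0, -0.0]
force: [0.2, 0.0, 1.0]
opening: 0.757
grasp_force: 0.0
```

Emit:
{"op": "step_arm", "data": {"rows": [0, 0, 0, 0, 0, 0, 0, 0, 0, 0, 0, 0], "grip": 0.62, "squeeze": 20}}

```text
time: 7.98
ee_pos: [479.1, -179.7, 154.8]
ee_rot: [0.706, 0.708, 0.0, -0.0]
force: [-0.3, -0.3, -0.0]
opening: 0.618
grasp_force: 0.0
```

Emit:
{"op": "step_arm", "data": {"rows": [0, 0, 0, 0, 0, 0, 0, 0], "grip": 0.55, "squeeze": 20}}

```text
time: 8.22
ee_pos: [479.5, -179.9, 155.4]
ee_rot: [0.706, 0.708, 0.0, 0.0]
force: [0.1, 0.4, 3.2]
opening: 0.552
grasp_force: 0.9
```

Run:
```python
from h import *
s=snap('side','s4'); w=snap('wrist','w4');t=snap('top','t4')
o=r.get_obs(); print(o['ee_pos'].round(1),o['force'],o['opening'],o['grasp_force'])
f=lambda i:cv2.resize(i[:,:,::-1],(400,300))
cv2.imwrite('pics/c4.png',np.vstack([np.hstack([f(s['pixels'][100:250,200:400]),f(w['pixels'])]),np.hstack([f(t['pixels'][120:270,200:400]),f(s['pixels'])])]))
```

```text
[ 479.5 -179.9  155.4] [0.08739229 1.25257814 4.86242729] 0.5498305307630448 1.0449885204434395
```

View pics/c4.png

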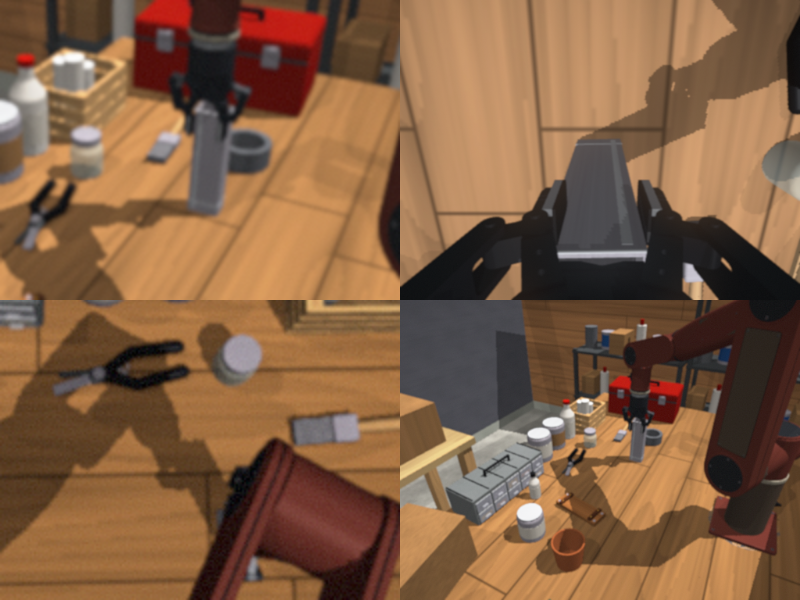

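The pot now leans towards -y between the fingers. I'll work out its tilt from the wrist view: the rim's front edge is at v≈323, u 203–314, and the foot's front edge is at v≈183, u 227–282.

Run:
```python
from h import *
d=np.load('pics/w4.npz');K,E=d['K'],d['E'];f=K[0,0]
print(f,(-E[:3,:3].T@E[:3,3]).round())
for u0,u1,v in[(203,314,323),(226,283,183)]:
    o,w=ray('w4',(u0+u1)/2,v); dep=f*56/(u1-u0); fw=-E[2,:3]; X=o+w*dep/(w@fw); print(X.round())
# side rays: foot front line center z=0, rim
g=lambda u,v:(200+u/2,100+v/2)
for p in[(190,208),(220,214)]: print('foot',at('s4',*g(*p),0).round())
for z in (130,150,170,190):print(z,at('s4',*g(197,108),z).round(),at('s4',*g(228,112),z).round())
# motion check between old wrist images not available; reference s2
for p in[(190,208),(220,214)]: print('foot s2?',at('s2',*g(184,207),0).round());break
```

```text
301.14473749639114 [ 479. -103.  300.]
[ 480. -214.  176.]
[ 476. -189.   17.]
foot [ 497. -192.    0.]
foot [ 442. -199.    0.]
130 [ 546. -330.  130.] [ 489. -341.  130.]
150 [ 533. -292.  150.] [ 477. -302.  150.]
170 [ 520. -254.  170.] [ 466. -264.  170.]
190 [ 507. -216.  190.] [ 455. -226.  190.]
foot s2? [ 508. -190.    0.]
```

The rim's front edge is at about y=-208 and the foot's at y=-192, so the tilt is below 8° and inside the 14° topple angle. The pads are closing in front of the pot. I'll open, let it rock upright, and measure again.

Emit:
{"op": "step_arm", "data": {"rows": [0, 0, 0, 0, 0, 0, 0, 0, 0, 0, 0, 0], "grip": 0.9}}

```text
time: 8.75
ee_pos: [478.8, -179.7, 154.5]
ee_rot: [0.706, 0.708, -0.0, -0.0]
force: [-0.2, 0.0, 0.1]
opening: 0.899
grasp_force: 0.0
```

Run:
```python
from h import *
s=snap('side','s5'); w=snap('wrist','w5');s2=snap('side','s5b')
o=r.get_obs(); print(o['ee_pos'].round(1),o['force'],o['opening'],np.abs(s['pixels'].astype(int)-s2['pixels'])[100:250,200:400].max())
f=lambda i:cv2.resize(i[:,:,::-1],(400,300))
cv2.imwrite('pics/c5.png',np.hstack([f(s['pixels'][150:225,260:360]),f(w['pixels'])]))
```

```text
[ 479.  -179.8  154.7] [0.49034155 0.19953112 0.94227038] 0.897651182072146 23
```

View pics/c5.png

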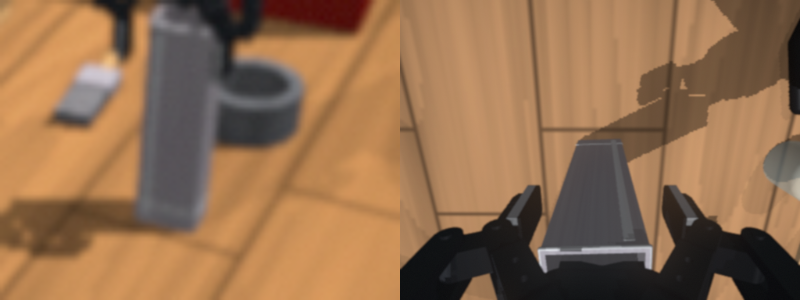

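Run:
```python
from h import *
for u in(180,324):print('rim',at('w5',u,316,200).round(1))
for u in(230,284):print('foot',at('w5',u,182,0).round(1))
g=lambda u,v:(260+u/4,150+v/4)
for p in[(138,220),(200,228)]: print('sfoot',at('s5',*g(*p),0).round(1))
for p in[(150,22),(216,30)]: print('srim',at('s5',*g(*p),200).round(1))
print(tri(('w5',252,316),('s5',*g(183,26))))
```

```text
rim [ 447.6 -188.3  200. ]
rim [ 505.1 -188.2  200. ]
foot [ 449.5 -192.8    0. ]
foot [ 505.5 -192.7    0. ]
sfoot [ 496.5 -185.4    0. ]
sfoot [ 442.2 -199.1    0. ]
srim [ 499.4 -184.6  200. ]
srim [ 445.6 -196.1  200. ]
(array([ 474.70688069, -191.78562606,  197.88856427]), [np.float64(2.0216601790563566), np.float64(2.0216601790564352)])
```

The pot is upright again, front face at y≈-191, centre about (476,-210), so it had slipped back through the pads. I'll regrip 6 mm behind centre at 20 N.

Emit:
{"op": "step_arm", "data": {"rows": [-0.2, -1.8, 0.1, 0, 0, -1.8, 0.1, 0, 0, 0, 0, 0]}}

```text
time: 9.28
ee_pos: [477.2, -217.8, 157.2]
ee_rot: [0.707, 0.707, -0.0, 0.0]
force: [-0.2, 0.4, 0.2]
opening: 0.904
grasp_force: 0.0
```

Emit:
{"op": "step_arm", "data": {"rows": [0, 0, 0, 0, 0, 0, 0, 0, 0, 0, 0, 0, 0, 0, 0, 0], "grip": 0, "squeeze": 20}}

```text
time: 9.78
ee_pos: [477.0, -215.5, 156.9]
ee_rot: [0.706, 0.708, -0.0, -0.0]
force: [-1.3, -1.5, 1.4]
opening: 0.655
grasp_force: 22.1
```

Emit:
{"op": "step_arm", "data": {"rows": [0, 1.0, 0, 0, 0, 1.0, 0, 0, 0, 1.0, 0, 0]}}

```text
time: 10.15
ee_pos: [477.1, -185.6, 157.8]
ee_rot: [0.706, 0.708, -0.0, 0.0]
force: [-2.7, -1.9, 4.8]
opening: 0.656
grasp_force: 20.3
```

Run:
```python
from h import *
w=snap('wrist','w6'); s=snap('side','s6')
o=r.get_obs(); print(o['ee_pos'].round(1),o['force'].round(1),o['moment'].round(2),o['grasp_force'])
f=lambda i:cv2.resize(i[:,:,::-1],(400,300))
cv2.imwrite('pics/c6.png',np.hstack([f(s['pixels'][150:225,260:360]),f(w['pixels'])]))
```

```text
[ 477.1 -184.8  157.8] [-2.7 -0.4  5.9] [ 0.    0.86 -0.04] 20.44728957116604
```

```bash
cat >> h.py <<'E'
def tilt(n,u=254,show=True):
    """wrist column profile: foot front edge (z=0) and rim; forward tilt"""
    im=cv2.imread(f'pics/{n}.png'); c=im[:,u-8:u+9].astype(float).mean(1); sat=c.max(1)-c.min(1)
    return sat,c.mean(1)
def sidefoot(n):
    im=cv2.imread(f'pics/{n}.png').astype(int); m=((im.max(2)-im.min(2))<28).astype(np.uint8); m[:, :255]=0; m[:,340:]=0
    return m
E
python3 - <<'E'
from h import *
for n in('w5','w6'):
    s,b=tilt(n); print(n,'sat',s[100:384:6].astype(int).tolist()); print('bri',b[100:384:6].astype(int).tolist())
for n in('s5','s6'):
    m=sidefoot(n)
    for v in range(160,216,6):
        x=np.flatnonzero(m[v]); print(n,v,x.min() if len(x) else None,x.max() if len(x) else None,len(x))
E
```

```text
w5 sat [88, 88, 88, 88, 88, 88, 88, 85, 85, 85, 84, 45, 50, 28, 3, 5, 5, 4, 4, 4, 3, 3, 3, 3, 3, 3, 3, 3, 3, 3, 3, 3, 3, 3, 3, 4, 5, 10, 3, 3, 2, 2, 2, 3, 3, 3, 3, 3]
bri [145, 145, 145, 145, 146, 145, 145, 141, 141, 141, 139, 76, 86, 82, 100, 76, 75, 74, 74, 74, 74, 74, 74, 74, 74, 74, 74, 74, 74, 74, 74, 74, 74, 74, 74, 73, 133, 174, 64, 63, 33, 28, 27, 26, 24, 23, 21, 20]
w6 sat [90, 90, 90, 90, 90, 90, 87, 87, 80, 64, 38, 51, 7, 5, 4, 3, 3, 3, 3, 3, 3, 7, 3, 3, 3, 3, 4, 4, 4, 4, 4, 4, 4, 4, 4, 4, 8, 3, 3, 8, 3, 1, 2, 2, 2, 2, 3, 3]
bri [149, 149, 150, 149, 149, 148, 145, 145, 133, 107, 64, 88, 88, 73, 72, 73, 73, 73, 73, 73, 95, 128, 66, 64, 65, 71, 71, 70, 70, 70, 70, 70, 70, 69, 69, 68, 137, 51, 51, 119, 39, 25, 25, 24, 23, 22, 21, 20]
s5 160 289 317 23
s5 166 297 329 33
s5 172 278 335 50
s5 178 274 334 49
s5 184 296 331 36
s5 190 296 311 16
s5 196 295 311 17
s5 202 294 310 17
s5 208 None None 0
s5 214 None None 0
s6 160 293 315 23
s6 166 294 329 36
s6 172 278 335 53
s6 178 274 334 51
s6 184 294 331 38
s6 190 294 310 17
s6 196 294 310 17
s6 202 293 310 18
s6 208 None None 0
s6 214 None None 0
```

Run:
```python
from h import *
print((-np.load('pics/w6.npz')['E'][:3,:3].T@np.load('pics/w6.npz')['E'][:3,3]).round())
print('foot',at('w6',254,170,0).round(1),'rim front',at('w6',254,224,200).round(1),at('w6',254,224,196).round(1),'rim back',at('w6',254,317,200).round(1),at('w6',254,317,204).round(1))
```

```text
[ 477. -108.  302.]
foot [ 472.6 -186.9    0. ] rim front [ 475.4 -155.4  200. ] [ 475.3 -157.3  196. ] rim back [ 475.3 -197.4  200. ] [ 475.3 -193.9  204. ]
```

It pivots now: the foot edge has stayed at y≈-187 while the rim moved to -156, a tilt of about 9°. I'll continue the arc.

Emit:
{"op": "step_arm", "data": {"rows": [0, 1.56, -0.12, 0, 0, 1.55, -0.26, 0, 0, 1.51, -0.39, 0, 0, 1.48, -0.53, 0, 0, 1.43, -0.65, 0]}}

```text
time: 10.88
ee_pos: [477.0, -109.1, 138.0]
ee_rot: [0.706, 0.708, 0.0, -0.0]
force: [-1.7, 1.7, 3.8]
opening: 0.654
grasp_force: 20.7
```

Run:
```python
from h import *
snap('wrist','w7');o=r.get_obs(); print(o['ee_pos'].round(1),o['force'].round(1),o['grasp_force'])
s,b=tilt('w7');print(s[100:384:6].astype(int).tolist());print(b[100:384:6].astype(int).tolist())
for v in range(100,380,20): print(v,at('w7',254,v,0)[1].round(),at('w7',254,v,180)[1].round())
```

```text
[ 476.7 -107.3  137. ] [-0.6  4.4  5.8] 20.952577125281096
[88, 88, 88, 88, 88, 88, 88, 88, 88, 87, 87, 87, 87, 87, 87, 86, 84, 69, 5, 4, 4, 3, 4, 4, 4, 4, 4, 4, 3, 4, 4, 3, 3, 3, 5, 72, 77, 81, 81, 81, 20, 11, 9, 8, 6, 4, 3, 1]
[144, 144, 144, 145, 145, 145, 145, 145, 145, 145, 145, 145, 145, 145, 145, 145, 142, 127, 129, 94, 94, 93, 92, 61, 63, 63, 63, 64, 53, 86, 87, 59, 60, 86, 112, 126, 130, 136, 135, 135, 45, 32, 31, 29, 27, 25, 23, 22]
100 -40.0 -35.0
120 -58.0 -41.0
140 -76.0 -48.0
160 -95.0 -55.0
180 -115.0 -62.0
200 -136.0 -70.0
220 -158.0 -78.0
240 -180.0 -86.0
260 -204.0 -94.0
280 -229.0 -103.0
300 -255.0 -113.0
320 -282.0 -123.0
340 -311.0 -133.0
360 -341.0 -144.0
```

The rim is at y≈-74 at about 35° tilt, as expected, and forces are small. Continuing down.

Emit:
{"op": "step_arm", "data": {"rows": [0, 1.36, -0.77, 0, 0, 1.29, -0.89, 0, 0, 1.21, -1.0, 0, 0, 1.12, -1.09, 0, 0, 1.02, -1.2, 0, 0, 0.91, -1.27, 0, 0, 0.8, -1.35, 0]}}

```text
time: 11.8
ee_pos: [477.1, -32.8, 60.6]
ee_rot: [0.706, 0.708, -0.0, 0.0]
force: [-0.3, 2.5, 2.1]
opening: 0.654
grasp_force: 21.0
```

Emit:
{"op": "step_arm", "data": {"rows": [0, 0.67, -1.42, 0, 0, 0.55, -1.47, 0, 0, 0.42, -1.5, 0, 0, 0, 0, 0]}}

```text
time: 12.3
ee_pos: [475.7, -16.7, 16.0]
ee_rot: [0.706, 0.708, -0.001, -0.001]
force: [-0.1, 0.6, -3.4]
opening: 0.649
grasp_force: 21.9
```

Emit:
{"op": "step_arm", "data": {"rows": [0, 0.2, -0.6, 0, 0, 0.1, -0.4, 0, 0, 0, 0, 0]}}

```text
time: 12.68
ee_pos: [477.2, -14.2, 7.7]
ee_rot: [0.707, 0.708, -0.0, 0.0]
force: [0.6, -1.3, -1.7]
opening: 0.657
grasp_force: 22.0
```

Run:
```python
from h import *
snap('wrist','w8');o=r.get_obs(); print(o['ee_pos'].round(1),o['force'].round(1),o['grasp_force'])
s,b=tilt('w8');print(s[100:384:6].astype(int).tolist());print(b[100:384:6].astype(int).tolist())
```

```text
[477.2 -14.1   7.9] [ 0.4 -1.3 -1.2] 22.005764320492744
[88, 88, 88, 88, 88, 88, 88, 88, 88, 88, 59, 53, 52, 51, 50, 49, 49, 4, 5, 5, 6, 6, 6, 4, 5, 6, 6, 6, 6, 7, 6, 8, 7, 7, 9, 11, 10, 10, 10, 10, 4, 3, 3, 3, 3, 3, 3, 3]
[144, 144, 144, 145, 145, 145, 145, 145, 145, 145, 99, 89, 89, 89, 88, 88, 88, 104, 118, 118, 118, 118, 118, 83, 138, 118, 119, 119, 119, 119, 119, 142, 120, 120, 163, 198, 183, 182, 181, 180, 60, 43, 40, 37, 34, 31, 28, 25]
```

Emit:
{"op": "step_arm", "data": {"rows": [0, 0, -0.2, 0, 0, 0, -0.1, 0, 0, 0, 0, 0]}}

```text
time: 13.1
ee_pos: [477.2, -13.6, 4.8]
ee_rot: [0.706, 0.708, 0.0, -0.0]
force: [-0.7, 1.7, 0.9]
opening: 0.653
grasp_force: 22.2
```

Emit:
{"op": "step_arm", "data": {"rows": [0, 0, 0, 0, 0, 0, 0, 0, 0, 0, 0, 0, 0, 0, 2, 0, 0, 0, 3, 0, 0, 0, 3, 0, 0, 0, 2, 0, 0, 0, 0, 0], "grip": 1}}

```text
time: 14.1
ee_pos: [478.7, -14.3, 106.5]
ee_rot: [0.706, 0.708, 0.001, 0.002]
force: [0.2, 0.1, -0.1]
opening: 1.0
grasp_force: 0.0
```

Run:
```python
from h import *
t=snap('top','t9');w=snap('wrist','w9');s=snap('side','s9');o=r.get_obs(); print(o['ee_pos'].round(1),o['force'].round(1))
f=lambda i,k=(400,300):cv2.resize(i[:,:,::-1],k)
cv2.imwrite('pics/c9.png',np.vstack([np.hstack([f(t['pixels'][150:300,180:380]),f(w['pixels'])]),np.hstack([f(s['pixels'][160:280,220:380]),f(t['pixels'])])]))
```

```text
[476.3 -13.8 103.7] [ 0.2 -0.9 -0. ]
```

View pics/c9.png

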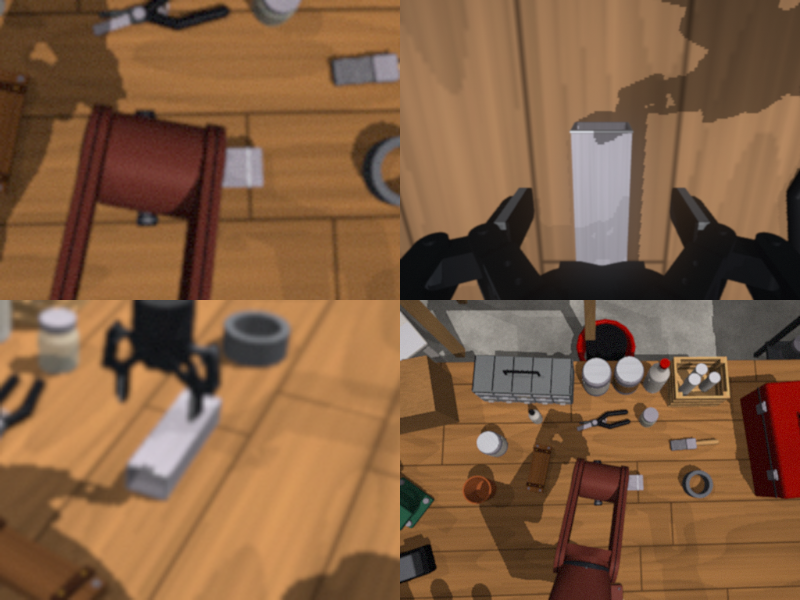

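The pot lies flat: in the wrist view the mouth edge is at v≈166, u 219–297. In the top view the foot end is at about (311,233).

Run:
```python
from h import *
for u in(219,297):print('mouth',at('w9',u,166,38).round(1))
for u,v in((263,150),(263,186)):print('foot',at('t9',180+u/2,150+v/2,38).round(1))
```

```text
mouth [449.3  11.3  38. ]
mouth [505.6  11.3  38. ]
foot [ 499.  -191.1   38. ]
foot [ 446.2 -189.    38. ]
```

Emit:
{"op": "step_arm", "data": {"rows": [-0.05, -4, 0, 0, -0.05, -4, 0, 0, -0.1, -4, 0, 0, 0, -4, 0, 0, 0, 0, -3, 0, 0, 0, -3, 0, 0, 0, -2.2, 0, 0, 0, -1.4, 0, 0, 0, 0, 0]}}

```text
time: 15.38
ee_pos: [473.8, -173.2, 7.1]
ee_rot: [0.706, 0.708, -0.0, -0.002]
force: [-0.0, -1.0, -0.8]
opening: 1.0
grasp_force: 0.0
```

Emit:
{"op": "step_arm", "data": {"rows": [0, 0, 0, 0, 0, 0, 0, 0, 0, 0, 0, 0, 0, 0, 0, 0, 0, 0, 0, 0], "grip": 0, "squeeze": 20}}

```text
time: 16.0
ee_pos: [476.2, -174.5, 10.0]
ee_rot: [0.706, 0.708, 0.0, 0.001]
force: [0.8, 0.7, 6.8]
opening: 0.653
grasp_force: 23.1
```

Emit:
{"op": "step_arm", "data": {"rows": [0, 0.15, 0.8, 0, 0, 0.15, 0.8, 0, 0, 0.21, 0.79, 0, 0, 0.22, 0.78, 0, 0, 0, 0, 0]}}

```text
time: 16.62
ee_pos: [475.7, -166.8, 41.4]
ee_rot: [0.706, 0.708, 0.0, 0.001]
force: [0.1, 0.4, -4.0]
opening: 0.651
grasp_force: 22.2
```

```bash
cat >> h.py <<'E'
def pot(n):
    im=cv2.imread(f'pics/{n}.png').astype(int); m=((im.max(2)-im.min(2))<25)
    for v in range(20,300,12):
        x=np.flatnonzero(m[v,150:360])+150
        print(v,(x.min(),x.max(),len(x)) if len(x) else None,im[v,254].tolist())
E
python3 - <<'E'
from h import *
snap('wrist','w10');snap('side','s10');o=r.get_obs();print(o['ee_pos'].round(1),o['force'].round(1),o['moment'].round(2))
d=np.load('pics/w10.npz');print((-d['E'][:3,:3].T@d['E'][:3,3]).round(),proj('w10',[449,11,38]),proj('w10',[505,11,38]),proj('w10',[477,2,45]))
pot('w10')
# expected side pixels for mouth bottom corners on bench vs 30mm up
for z in(0,30):print(z,proj('s10',[449,11,z]).round(1),proj('s10',[505,11,z]).round(1))
im=cv2.imread('pics/s10.png').astype(int);m=(im.max(2)-im.min(2))<28
for v in range(200,260,4):
    x=np.flatnonzero(m[v,240:330])+240;print(v,x.min() if len(x) else None,x.max() if len(x) else None,len(x))
E
```

```text
[ 475.1 -166.6   40.5] [-0.1 -0.  -3.7] [-0.19 -0.02 -0.01]
[475. -89. 186.] [ 186.50681852 -196.60733554] [ 339.02117063 -196.11319254] [ 262.95220942 -180.35686962]
20 (np.int64(181), np.int64(337), 157) [185, 175, 178]
32 (np.int64(181), np.int64(336), 156) [186, 176, 179]
44 (np.int64(182), np.int64(335), 154) [187, 176, 179]
56 (np.int64(183), np.int64(335), 153) [188, 177, 180]
68 (np.int64(183), np.int64(334), 152) [189, 178, 181]
80 (np.int64(184), np.int64(333), 150) [189, 178, 181]
92 (np.int64(185), np.int64(333), 149) [189, 179, 181]
104 (np.int64(185), np.int64(332), 148) [189, 178, 181]
116 (np.int64(186), np.int64(331), 146) [187, 177, 181]
128 (np.int64(187), np.int64(330), 144) [188, 177, 181]
140 (np.int64(187), np.int64(330), 144) [187, 177, 180]
152 (np.int64(188), np.int64(329), 142) [188, 176, 180]
164 (np.int64(189), np.int64(328), 140) [187, 176, 179]
176 (np.int64(189), np.int64(327), 139) [186, 176, 179]
188 (np.int64(190), np.int64(326), 137) [185, 175, 178]
200 (np.int64(191), np.int64(326), 136) [184, 173, 176]
212 (np.int64(192), np.int64(325), 134) [111, 105, 107]
224 (np.int64(192), np.int64(324), 133) [111, 105, 106]
236 (np.int64(187), np.int64(329), 143) [110, 104, 105]
248 (np.int64(171), np.int64(345), 175) [109, 103, 105]
260 (np.int64(164), np.int64(352), 189) [134, 130, 129]
272 (np.int64(156), np.int64(359), 204) [110, 104, 107]
284 (np.int64(150), np.int64(359), 210) [110, 105, 108]
296 (np.int64(150), np.int64(359), 210) [181, 172, 175]
0 [285.8 239.8] [269.8 234.8]
30 [286.3 232.4] [270.1 227.4]
200 287 308 22
204 283 305 23
208 280 303 24
212 277 300 24
216 275 298 24
220 272 295 24
224 270 293 24
228 270 290 21
232 272 288 17
236 None None 0
240 None None 0
244 None None 0
248 None None 0
252 None None 0
256 None None 0
```

The whole weight is on the wrist, and in the side view the mouth has risen about 28 mm. The pads are holding the pot rigid. I'll lower it close to the bench and ease the opening in position mode so it pivots under its own weight.

Emit:
{"op": "step_arm", "data": {"rows": [0, -0.2, -1.0, 0, 0, -0.2, -0.8, 0, 0, 0, 0, 0]}}

```text
time: 17.1
ee_pos: [474.4, -170.4, 21.3]
ee_rot: [0.707, 0.708, -0.0, -0.001]
force: [-0.6, -0.2, -2.5]
opening: 0.656
grasp_force: 22.8
```

Emit:
{"op": "step_arm", "data": {"rows": [0, 0, 0, 0, 0, 0, 0, 0], "grip": 0.65}}

```text
time: 17.35
ee_pos: [475.1, -170.7, 22.5]
ee_rot: [0.706, 0.708, -0.0, 0.0]
force: [-0.0, 0.4, -4.1]
opening: 0.65
grasp_force: 22.7
```

Emit:
{"op": "step_arm", "data": {"rows": [0, 0, 0, 0, 0, 0, 0, 0], "grip": 0.655}}

```text
time: 17.6
ee_pos: [475.3, -170.7, 22.7]
ee_rot: [0.706, 0.708, 0.0, 0.0]
force: [-1.3, -1.0, -2.8]
opening: 0.653
grasp_force: 3.0
```

Emit:
{"op": "step_arm", "data": {"rows": [0, 0, 0, 0, 0, 0, 0, 0], "grip": 0.66}}

```text
time: 17.85
ee_pos: [475.5, -170.8, 22.9]
ee_rot: [0.706, 0.708, 0.0, 0.0]
force: [-0.2, 0.3, 0.1]
opening: 0.663
grasp_force: 0.2
```

At 0.655 the pads hold with about 3 N, which is soft enough to pivot; at 0.66 they let go. I'll regrip low, lift slightly, ease to about 0.654 and carry on up.

Emit:
{"op": "step_arm", "data": {"rows": [0, -0.2, -0.7, 0, 0, 0, -0.7, 0, 0, 0, 0, 0], "grip": 0.78}}

```text
time: 18.23
ee_pos: [474.4, -172.3, 7.5]
ee_rot: [0.707, 0.708, -0.0, -0.001]
force: [0.1, 0.8, 0.1]
opening: 0.779
grasp_force: 0.0
```

Emit:
{"op": "step_arm", "data": {"rows": [0, 0, 0, 0, 0, 0, 0, 0, 0, 0, 0, 0], "grip": 0.645, "squeeze": 20}}

```text
time: 18.6
ee_pos: [475.0, -172.6, 8.4]
ee_rot: [0.706, 0.708, -0.0, -0.0]
force: [0.3, -0.3, -2.9]
opening: 0.65
grasp_force: 22.5
```

Emit:
{"op": "step_arm", "data": {"rows": [0, 0.1, 0.5, 0, 0, 0.1, 0.5, 0, 0, 0, 0, 0]}}

```text
time: 18.98
ee_pos: [475.6, -170.8, 19.1]
ee_rot: [0.706, 0.708, 0.0, 0.001]
force: [0.1, 0.1, -2.8]
opening: 0.65
grasp_force: 22.3
```

Emit:
{"op": "step_arm", "data": {"rows": [0, 0, 0, 0, 0, 0, 0, 0], "grip": 0.654}}

```text
time: 19.23
ee_pos: [475.3, -170.7, 18.6]
ee_rot: [0.707, 0.708, 0.0, 0.0]
force: [-0.1, -1.0, -1.9]
opening: 0.654
grasp_force: 8.0
```

The grip is 8 N with about half the weight on the wrist, so the mouth is supported. Lifting along the arc.

Emit:
{"op": "step_arm", "data": {"rows": [0, 0.18, 0.8, 0, 0, 0.2, 0.8, 0, 0, 0.22, 0.8, 0, 0, 0.24, 0.8, 0, 0, 0, 0, 0]}}

```text
time: 19.85
ee_pos: [475.8, -162.4, 51.6]
ee_rot: [0.706, 0.708, 0.0, 0.001]
force: [0.1, -2.3, -1.4]
opening: 0.658
grasp_force: 7.8
```

```bash
cat >> h.py <<'E'
def side(n):
    snap('side',n)
    im=cv2.imread(f'pics/{n}.png').astype(int);m=(im.max(2)-im.min(2))<28
    for v in range(196,262,4):
        x=np.flatnonzero(m[v,230:330])+230;print(v,(x.min(),x.max()) if len(x) else None,end=' ')
    o=r.get_obs();print(o['ee_pos'].round(1),o['force'].round(1),o['grasp_force'].round(1))
E
python3 -c "
from h import *
side('s11')"
```

```text
196 (np.int64(232), np.int64(309)) 200 (np.int64(231), np.int64(306)) 204 (np.int64(230), np.int64(304)) 208 (np.int64(281), np.int64(302)) 212 (np.int64(278), np.int64(300)) 216 (np.int64(276), np.int64(298)) 220 (np.int64(273), np.int64(296)) 224 (np.int64(271), np.int64(294)) 228 (np.int64(270), np.int64(292)) 232 (np.int64(270), np.int64(289)) 236 (np.int64(274), np.int64(287)) 240 None 244 None 248 None 252 None 256 None 260 None Traceback (most recent call last):
  File "<string>", line 3, in <module>
    side('s11')
    ~~~~^^^^^^^
  File "h.py", line 35, in side
    o=r.get_obs();print(o['ee_pos'].round(1),o['force'].round(1),o['grasp_force'].round(1))
                                                                 ^^^^^^^^^^^^^^^^^^^^^^
AttributeError: 'float' object has no attribute 'round'
```

The mouth is on the bench (lower edge at row ≈238) and the foot is raised to about 13°. Continuing in small steps.

Emit:
{"op": "step_arm", "data": {"rows": [0, 0.27, 0.77, 0, 0, 0.3, 0.76, 0, 0, 0.32, 0.75, 0, 0, 0, 0, 0, 0, 0, 0, 0]}}

```text
time: 20.52
ee_pos: [475.5, -153.6, 73.6]
ee_rot: [0.706, 0.708, 0.0, 0.001]
force: [0.1, 0.1, -1.6]
opening: 0.657
grasp_force: 7.8
```

Emit:
{"op": "step_arm", "data": {"rows": [0, 0.34, 0.73, 0, 0, 0, 0, 0, 0, 0.34, 0.71, 0, 0, 0, 0, 0, 0, 0, 0, 0]}}

```text
time: 21.15
ee_pos: [475.3, -146.7, 87.9]
ee_rot: [0.706, 0.708, 0.0, 0.0]
force: [0.1, -0.7, -1.2]
opening: 0.655
grasp_force: 7.7
```

```bash
sed -i "s/o\['grasp_force'\].round(1)/o['grasp_force']/" h.py; python3 -c "
from h import *
side('s12')"
```

```text
196 (np.int64(233), np.int64(304)) 200 (np.int64(231), np.int64(303)) 204 (np.int64(230), np.int64(301)) 208 (np.int64(279), np.int64(299)) 212 (np.int64(277), np.int64(298)) 216 (np.int64(275), np.int64(296)) 220 (np.int64(273), np.int64(294)) 224 (np.int64(271), np.int64(293)) 228 (np.int64(269), np.int64(291)) 232 (np.int64(271), np.int64(289)) 236 (np.int64(276), np.int64(287)) 240 None 244 None 248 None 252 None 256 None 260 None [ 475.3 -146.7   87.9] [-0.2 -0.8 -2.1] 7.715914221480489
```

Emit:
{"op": "step_arm", "data": {"rows": [0, 0.38, 0.7, 0, 0, 0, 0, 0, 0, 0.4, 0.68, 0, 0, 0, 0, 0, 0, 0, 0, 0]}}

```text
time: 21.82
ee_pos: [475.5, -138.9, 101.9]
ee_rot: [0.706, 0.708, 0.0, 0.0]
force: [0.1, -0.6, -1.0]
opening: 0.655
grasp_force: 7.8
```

```bash
python3 -c "
from h import *
side('s13')"
```

```text
196 (np.int64(232), np.int64(303)) 200 (np.int64(231), np.int64(302)) 204 (np.int64(230), np.int64(300)) 208 (np.int64(279), np.int64(299)) 212 (np.int64(276), np.int64(297)) 216 (np.int64(275), np.int64(295)) 220 (np.int64(273), np.int64(294)) 224 (np.int64(271), np.int64(292)) 228 (np.int64(270), np.int64(290)) 232 (np.int64(271), np.int64(289)) 236 (np.int64(271), np.int64(287)) 240 (np.int64(279), np.int64(282)) 244 None 248 None 252 None 256 None 260 None [ 475.5 -139.   101.8] [-0.7 -0.6 -0.7] 7.78308461420238
```

Something grey now shows at row 240 in front of the mouth and the wrist load has dropped, so the stone has slid to the lip. Pulling the pot back slowly at this slope.

Emit:
{"op": "step_arm", "data": {"rows": [0, -0.6, 0, 0, 0, -0.8, 0, 0, 0, -0.8, 0, 0, 0, -0.8, 0, 0, 0, -0.8, 0, 0, 0, 0, 0, 0]}}

```text
time: 22.62
ee_pos: [475.2, -177.8, 101.6]
ee_rot: [0.707, 0.707, -0.0, 0.0]
force: [-0.5, -1.3, -2.0]
opening: 0.654
grasp_force: 7.7
```

```bash
python3 -c "
from h import *
side('s14')"
```

```text
196 (np.int64(233), np.int64(305)) 200 (np.int64(230), np.int64(304)) 204 (np.int64(230), np.int64(302)) 208 (np.int64(280), np.int64(301)) 212 (np.int64(279), np.int64(299)) 216 (np.int64(277), np.int64(297)) 220 (np.int64(275), np.int64(296)) 224 (np.int64(275), np.int64(294)) 228 (np.int64(275), np.int64(292)) 232 (np.int64(274), np.int64(288)) 236 (np.int64(277), np.int64(285)) 240 None 244 None 248 None 252 None 256 None 260 None [ 475.2 -177.5  101.7] [-1.1  0.1 -1. ] 7.672531111165881
```

Emit:
{"op": "step_arm", "data": {"rows": [0, -0.9, 0, 0, 0, -0.9, 0, 0, 0, -0.9, 0, 0, 0, -0.9, 0, 0, 0, -0.9, 0, 0, 0, 0, 0, 0]}}

```text
time: 23.42
ee_pos: [475.2, -223.0, 101.7]
ee_rot: [0.707, 0.707, -0.0, 0.0]
force: [-0.2, -1.5, 0.3]
opening: 0.656
grasp_force: 7.7
```

```bash
python3 -c "
from h import *
side('s15'); print(at('s14',281,238,0).round(),at('s15',281,238,0).round())"
```

```text
196 (np.int64(232), np.int64(307)) 200 (np.int64(230), np.int64(305)) 204 (np.int64(230), np.int64(304)) 208 (np.int64(283), np.int64(302)) 212 (np.int64(281), np.int64(301)) 216 (np.int64(280), np.int64(299)) 220 (np.int64(281), np.int64(298)) 224 (np.int64(279), np.int64(294)) 228 (np.int64(281), np.int64(290)) 232 None 236 None 240 None 244 None 248 None 252 None 256 None 260 None [ 475.3 -222.6  101.7] [ 1.1 -0.9 -1. ] 7.667890582233667
[466.  10.   0.] [466.  10.   0.]
```

The stone's front came back from y≈10 to about -25, so it partly follows the pot. I'll steepen the slope, then pull back further.

Emit:
{"op": "step_arm", "data": {"rows": [0, 0.5, 0.65, 0, 0, 0.5, 0.6, 0, 0, 0.55, 0.55, 0, 0, 0.55, 0.5, 0, 0, 0, 0, 0, 0, -0.6, 0, 0, 0, -0.8, 0, 0, 0, -0.8, 0, 0, 0, 0, 0, 0]}}

```text
time: 24.6
ee_pos: [475.1, -224.0, 124.5]
ee_rot: [0.707, 0.707, -0.0, 0.0]
force: [-0.7, -0.9, -1.8]
opening: 0.655
grasp_force: 7.6
```

```bash
python3 -c "
from h import *
side('s16'); print(at('s15',285,231,0).round())"
```

```text
196 (np.int64(232), np.int64(307)) 200 (np.int64(230), np.int64(305)) 204 (np.int64(230), np.int64(304)) 208 (np.int64(283), np.int64(302)) 212 (np.int64(282), np.int64(301)) 216 (np.int64(283), np.int64(299)) 220 (np.int64(282), np.int64(297)) 224 (np.int64(282), np.int64(293)) 228 None 232 None 236 None 240 None 244 None 248 None 252 None 256 None 260 None [ 475.1 -223.7  124.5] [-0.  -0.2 -1.2] 7.582144550979137
[469. -30.   0.]
```

Emit:
{"op": "step_arm", "data": {"rows": [0, -1.0, 0, 0, 0, -1.4, 0, 0, 0, -1.6, 0, 0, 0, -1.0, 0, 0, 0, 0, 0, 0]}}

```text
time: 25.28
ee_pos: [475.2, -274.2, 124.7]
ee_rot: [0.707, 0.707, -0.0, 0.0]
force: [-0.2, -0.6, -2.2]
opening: 0.656
grasp_force: 7.6
```

```bash
python3 -c "
from h import *
side('s17'); print(at('s17',285,226,0).round())
im=cv2.imread('pics/s17.png')
for v in range(196,240,3): print(v,im[v,270:312:3].mean(1).astype(int).tolist())"
```

```text
196 (np.int64(232), np.int64(309)) 200 (np.int64(230), np.int64(307)) 204 (np.int64(230), np.int64(306)) 208 (np.int64(289), np.int64(305)) 212 (np.int64(288), np.int64(303)) 216 (np.int64(288), np.int64(298)) 220 None 224 None 228 None 232 None 236 None 240 None 244 None 248 None 252 None 256 None 260 None [ 475.2 -273.6  124.6] [-0.4 -0.6 -1.9] 7.571341311559081
[479. -55.   0.]
196 [88, 87, 83, 78, 66, 78, 80, 152, 167, 169, 166, 166, 164, 122]
199 [98, 116, 117, 76, 77, 78, 97, 165, 168, 169, 166, 169, 148, 130]
202 [149, 146, 128, 89, 73, 78, 132, 170, 169, 169, 166, 168, 127, 139]
205 [144, 134, 128, 125, 77, 76, 143, 182, 173, 168, 168, 161, 125, 139]
208 [140, 121, 141, 125, 80, 83, 84, 89, 102, 136, 159, 152, 130, 133]
211 [119, 141, 139, 143, 81, 83, 92, 95, 97, 95, 74, 103, 126, 114]
214 [137, 138, 142, 147, 119, 83, 88, 95, 97, 96, 73, 117, 134, 145]
217 [138, 139, 144, 150, 142, 82, 60, 50, 57, 79, 125, 145, 142, 150]
220 [135, 142, 149, 149, 149, 137, 127, 102, 84, 112, 144, 141, 146, 150]
223 [138, 145, 148, 151, 147, 147, 154, 150, 146, 150, 144, 145, 151, 144]
226 [143, 146, 148, 151, 147, 151, 153, 146, 150, 145, 143, 149, 147, 138]
229 [144, 148, 152, 148, 148, 152, 143, 149, 147, 141, 146, 151, 140, 125]
232 [144, 150, 148, 145, 151, 149, 145, 148, 142, 144, 150, 144, 135, 112]
235 [147, 153, 151, 150, 153, 148, 149, 145, 142, 148, 148, 138, 115, 140]
238 [151, 153, 148, 153, 149, 147, 147, 140, 146, 151, 139, 130, 124, 145]
```

The stone protrudes about 50 mm from the mouth and is now wedged by the slope, so it follows the pot. It's better to lower the pot flat with the stone half out, then grip the stone and draw it out. Lowering gradually.

Emit:
{"op": "step_arm", "data": {"rows": [0, -0.4, -0.9, 0, 0, -0.4, -1.1, 0, 0, -0.3, -1.2, 0, 0, -0.3, -1.2, 0, 0, -0.2, -1.2, 0, 0, -0.1, -1.2, 0, 0, -0.1, -1.2, 0, 0, 0, 0, 0]}}

```text
time: 26.32
ee_pos: [474.2, -289.6, 42.8]
ee_rot: [0.707, 0.708, 0.0, -0.002]
force: [-1.0, 1.7, -2.6]
opening: 0.658
grasp_force: 6.7
```

```bash
python3 -c "
from h import *
side('s18')
im=cv2.imread('pics/s18.png')
for v in range(190,236,3): print(v,im[v,270:318:3].mean(1).astype(int).tolist())"
```

```text
196 (np.int64(232), np.int64(312)) 200 (np.int64(230), np.int64(310)) 204 (np.int64(230), np.int64(308)) 208 (np.int64(286), np.int64(306)) 212 (np.int64(286), np.int64(304)) 216 (np.int64(286), np.int64(302)) 220 (np.int64(286), np.int64(296)) 224 None 228 None 232 None 236 None 240 None 244 None 248 None 252 None 256 None 260 None [ 474.4 -289.8   43.4] [-0.2  0.8 -1.5] 6.718793772161007
190 [85, 90, 90, 88, 84, 74, 81, 92, 105, 206, 214, 215, 212, 213, 199, 121]
193 [89, 92, 88, 86, 79, 70, 81, 83, 160, 216, 216, 215, 214, 215, 149, 132]
196 [90, 88, 85, 79, 68, 79, 90, 109, 216, 216, 218, 215, 216, 195, 120, 139]
199 [89, 113, 142, 116, 137, 140, 120, 191, 218, 219, 217, 215, 216, 136, 132, 135]
202 [83, 112, 129, 121, 135, 139, 140, 221, 219, 219, 217, 218, 189, 121, 137, 131]
205 [82, 96, 130, 144, 143, 106, 213, 220, 219, 217, 218, 216, 131, 133, 132, 141]
208 [79, 78, 144, 144, 141, 94, 135, 186, 219, 219, 220, 170, 123, 134, 137, 152]
211 [68, 86, 141, 146, 99, 86, 82, 75, 77, 113, 162, 128, 127, 117, 131, 146]
214 [87, 113, 144, 136, 84, 95, 127, 122, 105, 95, 75, 133, 133, 144, 153, 139]
217 [141, 141, 147, 146, 113, 74, 104, 120, 125, 110, 87, 141, 140, 152, 150, 139]
220 [128, 146, 151, 152, 113, 64, 47, 47, 63, 84, 133, 144, 150, 154, 142, 120]
223 [106, 150, 149, 154, 151, 141, 127, 94, 82, 133, 144, 147, 153, 145, 135, 125]
226 [86, 148, 152, 153, 149, 153, 155, 149, 154, 147, 144, 151, 151, 140, 115, 144]
229 [87, 150, 154, 148, 150, 153, 145, 153, 149, 141, 149, 154, 142, 127, 134, 145]
232 [87, 155, 153, 148, 154, 153, 148, 152, 144, 145, 153, 145, 136, 116, 146, 146]
235 [94, 156, 153, 153, 153, 151, 151, 146, 144, 150, 149, 140, 117, 143, 145, 147]
```

The stone's front shows clearly at rows 214–222, below the bright pot. Lowering the rest and releasing.

Emit:
{"op": "step_arm", "data": {"rows": [0, -0.2, -1.0, 0, 0, -0.1, -1.0, 0, 0, -0.1, -0.8, 0, 0, 0, -0.4, 0, 0, 0, 0, 0]}}

```text
time: 27.0
ee_pos: [475.0, -294.8, 12.3]
ee_rot: [0.706, 0.708, -0.0, -0.0]
force: [-0.5, -1.5, -1.1]
opening: 0.655
grasp_force: 6.8
```

Emit:
{"op": "step_arm", "data": {"rows": [0, 0, 0, 0, 0, 0, 0, 0, 0, 0, 0, 0, 0, 0, 3, 0, 0, 0, 4, 0, 0, 0, 4, 0, 0, 3, 2, 0, 0, 4, 0, 0, 0, 4, 0, 0, 0, 0, 0, 0], "grip": 0.85}}

```text
time: 28.25
ee_pos: [475.0, -182.4, 142.5]
ee_rot: [0.705, 0.709, 0.0, -0.0]
force: [0.2, -1.1, 0.5]
opening: 0.85
grasp_force: 0.0
```

```bash
python3 -c "
from h import *
snap('wrist','w19');side('s19')
pot('w19')
im=cv2.imread('pics/w19.png').astype(int).mean(2)
print(im[60:330:6,250].astype(int).tolist())
for v in(100,150,200,250):print(at('w19',254,v,22).round(),at('w19',254,v,38).round())"
```

```text
196 (np.int64(233), np.int64(315)) 200 (np.int64(230), np.int64(312)) 204 (np.int64(230), np.int64(310)) 208 (np.int64(286), np.int64(307)) 212 (np.int64(286), np.int64(304)) 216 (np.int64(285), np.int64(302)) 220 (np.int64(286), np.int64(296)) 224 None 228 None 232 None 236 None 240 None 244 None 248 None 252 None 256 None 260 None [ 475.3 -184.7  142.7] [-0.5 -0.8 -0.4] 0.0
20 None [86, 121, 161]
32 None [86, 121, 162]
44 None [87, 122, 162]
56 None [55, 76, 101]
68 (np.int64(231), np.int64(281), 51) [95, 100, 104]
80 (np.int64(232), np.int64(281), 50) [97, 102, 106]
92 (np.int64(232), np.int64(281), 50) [98, 102, 105]
104 (np.int64(223), np.int64(295), 73) [187, 179, 180]
116 (np.int64(224), np.int64(293), 70) [183, 173, 177]
128 (np.int64(224), np.int64(293), 70) [185, 174, 178]
140 (np.int64(224), np.int64(293), 70) [185, 174, 178]
152 (np.int64(225), np.int64(292), 68) [185, 175, 179]
164 (np.int64(225), np.int64(293), 69) [184, 174, 178]
176 (np.int64(226), np.int64(292), 67) [183, 173, 177]
188 (np.int64(226), np.int64(291), 66) [182, 173, 176]
200 (np.int64(226), np.int64(291), 66) [182, 172, 176]
212 (np.int64(227), np.int64(290), 64) [180, 171, 174]
224 (np.int64(227), np.int64(290), 64) [179, 169, 173]
236 (np.int64(170), np.int64(346), 81) [178, 168, 171]
248 (np.int64(156), np.int64(359), 118) [177, 168, 171]
260 (np.int64(150), np.int64(359), 126) [176, 167, 171]
272 (np.int64(150), np.int64(359), 125) [169, 160, 164]
284 (np.int64(150), np.int64(359), 114) [162, 153, 157]
296 (np.int64(150), np.int64(359), 103) [172, 166, 167]
[94, 99, 100, 101, 102, 101, 65, 198, 173, 174, 173, 174, 174, 174, 174, 174, 175, 174, 174, 173, 173, 173, 173, 172, 171, 171, 171, 170, 169, 169, 168, 168, 168, 167, 168, 168, 160, 154, 155, 193, 152, 151, 73, 51, 50]
[ 471. -113.   22.] [ 471. -112.   38.]
[ 471. -155.   22.] [ 471. -152.   38.]
[ 471. -203.   22.] [ 471. -197.   38.]
[ 471. -255.   22.] [ 471. -246.   38.]
```

The wrist profile shows the stone protruding at v≈60–97, u 231–281, with the pot's mouth from v≈101.

```bash
python3 -c "
from h import *
print('stone front',at('w19',231,60,22).round(1),at('w19',281,60,22).round(1),'near mouth',at('w19',232,92,22).round(1),at('w19',281,92,22).round(1))
print('mouth',at('w19',223,101,38).round(1),at('w19',295,101,38).round(1))
print('side front bottom',at('s19',285,218,0).round(),at('s19',296,222,0).round())
im=cv2.imread('pics/w19.png').astype(int).mean(2);print(im[46:66:2,256].astype(int).tolist())"
```

```text
stone front [452.2 -81.3  22. ] [493.  -81.1  22. ] near mouth [ 452.5 -106.2   22. ] [ 493.6 -106.    22. ]
mouth [ 446.5 -113.    38. ] [ 503.8 -112.8   38. ]
side front bottom [496. -96.   0.] [454. -92.   0.]
[124, 125, 124, 125, 116, 77, 70, 93, 99, 99]
```

Emit:
{"op": "step_arm", "data": {"rows": [-0.2, 4.6, 0, 0, 0, 4.6, 0, 0, 0, 0, -4, 0, 0, 0, -4, 0, 0, 0, -3, 0, 0, 0, -1.8, 0, 0, 0, -1, 0, 0, 0, 0, 0], "grip": 0.65}}

```text
time: 29.35
ee_pos: [472.9, -93.3, 4.0]
ee_rot: [0.707, 0.707, -0.0, -0.0]
force: [-0.4, -0.7, -0.4]
opening: 0.65
grasp_force: 0.0
```

Emit:
{"op": "step_arm", "data": {"rows": [0, 0, -0.2, 0, 0, 0, 0, 0]}}

```text
time: 29.6
ee_pos: [473.8, -93.0, 3.2]
ee_rot: [0.706, 0.708, 0.0, 0.001]
force: [0.7, 0.6, 0.1]
opening: 0.65
grasp_force: 0.0
```

Emit:
{"op": "step_arm", "data": {"rows": [0, 0, 0, 0, 0, 0, 0, 0, 0, 0, 0, 0, 0, 0, 0, 0], "grip": 0, "squeeze": 45}}

```text
time: 30.1
ee_pos: [473.6, -92.9, 3.3]
ee_rot: [0.706, 0.708, 0.0, 0.0]
force: [-1.8, -0.7, 5.8]
opening: 0.478
grasp_force: 46.2
```

Emit:
{"op": "step_arm", "data": {"rows": [0, 0.8, 0.05, 0, 0, 1.0, 0, 0, 0, 1.0, 0, 0, 0, 1.0, 0, 0, 0, 0, 0, 0]}}

```text
time: 30.72
ee_pos: [473.1, -53.4, 3.0]
ee_rot: [0.706, 0.708, 0.0, -0.0]
force: [-0.2, 2.1, 3.6]
opening: 0.481
grasp_force: 45.9
```

The 0.48 opening is 41 mm, so it has the stone. Drawing it the rest of the way out.

Emit:
{"op": "step_arm", "data": {"rows": [0, 1.2, 0, 0, 0, 1.2, 0, 0, 0, 1.2, 0, 0, 0, 1.2, 0, 0, 0, 1.2, 0, 0, 0, 1.0, 0, 0, 0, 0, 0, 0]}}

```text
time: 31.6
ee_pos: [472.9, 16.1, 2.8]
ee_rot: [0.706, 0.708, -0.0, -0.0]
force: [1.3, -0.1, -0.7]
opening: 0.483
grasp_force: 45.9
```

Emit:
{"op": "step_arm", "data": {"rows": [0, 0, 0, 0, 0, 0, 0, 0, 0, 0, 3, 0, 0, 0, 4, 0, 0, 0, 4, 0, 0, -3, 1, 0, 0, -3, 0, 0, 0, 0, 0, 0], "grip": 0.8}}

```text
time: 32.6
ee_pos: [473.5, -46.5, 123.6]
ee_rot: [0.708, 0.707, 0.0, 0.001]
force: [-0.4, 0.6, -0.4]
opening: 0.797
grasp_force: 0.0
```

```bash
python3 -c "
from h import *
s=snap('side','s20');w=snap('wrist','w20');t=snap('top','t20')
f=lambda i:cv2.resize(i[:,:,::-1],(400,300))
cv2.imwrite('pics/c20.png',np.vstack([np.hstack([f(s['pixels'][150:270,220:380]),f(w['pixels'])]),np.hstack([f(t['pixels'][150:300,180:380]),f(s['pixels'])])]))
print(r.get_obs()['ee_pos'])
im=cv2.imread('pics/w20.png').astype(int); print(im[20:340:8,256].mean(1).astype(int).tolist())"
```

```text
[472.91016011 -44.39251089 122.79612963]
[128, 129, 130, 131, 130, 131, 132, 132, 132, 80, 106, 108, 107, 107, 106, 107, 107, 106, 106, 106, 106, 107, 107, 107, 107, 107, 135, 83, 81, 109, 98, 207, 172, 170, 181, 170, 178, 167, 170, 178]
```

View pics/c20.png

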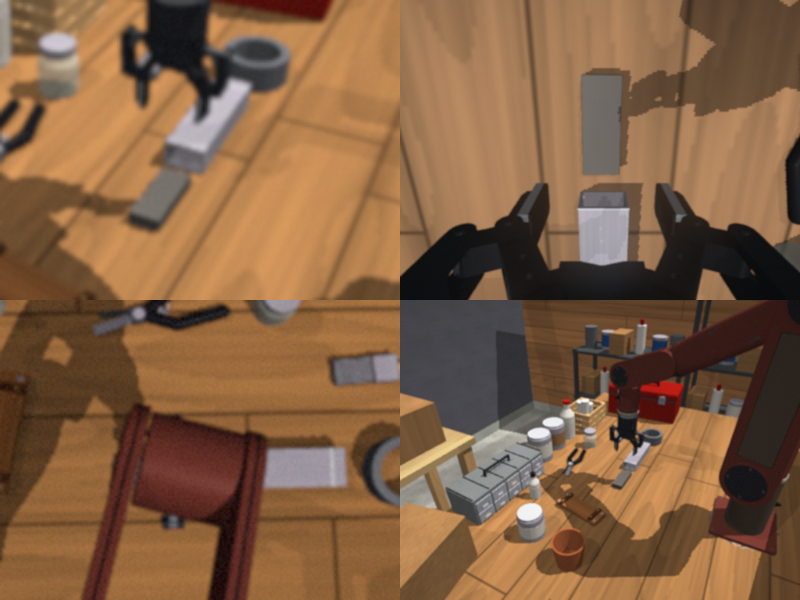

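The stone is fully out and flat on the bench: in the wrist view its top face spans about v 96–223, u 233–284. The pot lies behind it with a gap, near the tape but not touching it.

```bash
python3 -c "
from h import *
im=cv2.imread('pics/w20.png').astype(int); m=((im.max(2)-im.min(2))<25).astype(np.uint8)
n,l,st,c=cv2.connectedComponentsWithStats(m)
k=l[150,256];ys,xs=np.nonzero(l==k);print(st[k],c[k])
P=np.array([at('w20',x,y,20)[:2] for x,y in zip(xs,ys)],np.float32);print(cv2.minAreaRect(P))
for y in range(92,232,10):
    x=xs[ys==y]; print(y,(x.min(),x.max()) if len(x) else None,end=' ')
print(proj('w20',[473,-10,20]))
for n,(u,v) in dict(footR=(345,447),footR2=(347,487)).items(): print(n,at('t20',180+u/2,150+(v-300)/2,38).round())
"
```

```text
[ 233   95   52  128 6276] [257.74107712 157.17192479]
((472.6852111816406, -25.976043701171875), (109.22377014160156, 41.36845779418945), 89.50364685058594)
92 None 102 (np.int64(233), np.int64(284)) 112 (np.int64(233), np.int64(283)) 122 (np.int64(233), np.int64(283)) 132 (np.int64(233), np.int64(283)) 142 (np.int64(233), np.int64(282)) 152 (np.int64(233), np.int64(282)) 162 (np.int64(234), np.int64(282)) 172 (np.int64(234), np.int64(282)) 182 (np.int64(234), np.int64(281)) 192 (np.int64(234), np.int64(281)) 202 (np.int64(234), np.int64(281)) 212 (np.int64(235), np.int64(280)) 222 (np.int64(236), np.int64(279)) [258.07507872 143.72450874]
footR [ 501. -314.   38.]
footR2 [ 442. -313.   38.]
```

Stone centre is (472.7,-26), 109×41 mm, lying along y, which matches its size. Gripping it at the centre.

Emit:
{"op": "step_arm", "data": {"rows": [0, 1.9, -2, 0, 0, 0, -4, 0, 0, 0, -3, 0, 0, 0, -1.8, 0, 0, 0, -0.9, 0, 0, 0, -0.2, 0, 0, 0, 0, 0], "grip": 0.65}}

```text
time: 33.62
ee_pos: [473.7, -25.7, 4.6]
ee_rot: [0.706, 0.708, 0.0, 0.0]
force: [0.3, -1.3, 0.4]
opening: 0.647
grasp_force: 0.0
```

Emit:
{"op": "step_arm", "data": {"rows": [0, 0, 0, 0, 0, 0, 0, 0, 0, 0, 0, 0, 0, 0, 0, 0], "grip": 0, "squeeze": 60}}

```text
time: 34.12
ee_pos: [474.3, -26.0, 5.1]
ee_rot: [0.706, 0.708, 0.001, 0.001]
force: [-0.9, 0.4, 5.7]
opening: 0.475
grasp_force: 62.1
```

Emit:
{"op": "step_arm", "data": {"rows": [0, 0, 1, 0, 0, 0, 3, 0, 1, 1.5, 4, 0, 1.8, 2.5, 4, 0, 1.8, 2.5, 2, 0, 1.9, 2.5, 0, 0, 0, 0.8, 0, 0, 0, 0, 0, 0, 0, 0, 0, 0]}}

```text
time: 35.25
ee_pos: [537.2, 71.6, 143.5]
ee_rot: [0.707, 0.708, -0.001, -0.0]
force: [-0.2, 0.8, -2.0]
opening: 0.475
grasp_force: 61.3
```

```bash
python3 -c "
from h import *
snap('wrist','w21');o=r.get_obs();print(o['time'],o['ee_pos'].round(1),o['force'].round(1),o['opening'],o['grasp_force'])
for X in[(624,213,20),(615.4,169.2,20),(460.8,245.3,20),(453,201.3,20),(606.5,213.1,28),(598.4,173.8,28),(475.4,239.7,28),(468.4,200.1,28)]: print(X,proj('w21',X).round(1))
im=cv2.imread('pics/w21.png');hsv=cv2.cvtColor(im,cv2.COLOR_BGR2HSV)
m=((hsv[:,:,1]<70)&(hsv[:,:,2]>130)).astype(np.uint8);n,l,st,c=cv2.connectedComponentsWithStats(m)
print([(c[i].round(1).tolist(),int(st[i,4])) for i in range(1,n) if 4<st[i,4]<300])
"
```

```text
35.3 [537.4  71.5 143.6] [-0.9 -0.3 -2.3] 0.47258586623422116 61.30877494812012
(624, 213, 20) [369.5   4.9]
(615.4, 169.2, 20) [353.1  64.9]
(460.8, 245.3, 20) [157.2 -43.9]
(453, 201.3, 20) [152.9  21.5]
(606.5, 213.1, 28) [350.1   1.9]
(598.4, 173.8, 28) [335.4  57.9]
(475.4, 239.7, 28) [174.4 -39.5]
(468.4, 200.1, 28) [169.6  20.9]
[([353.6, 66.3], 27), ([437.5, 259.4], 257), ([432.8, 287.5], 79)]
```

The stone is lifted, with 2 N on the wrist. I'll go a little forward so the whole board is in the wrist view.

Emit:
{"op": "step_arm", "data": {"rows": [0, 2.2, 0, 0, 0, 2.4, 0, 0, 0, 0.4, 0, 0, 0, 0, 0, 0, 0, 0, 0, 0]}}

```text
time: 35.92
ee_pos: [538.1, 121.4, 144.0]
ee_rot: [0.707, 0.707, -0.0, 0.0]
force: [0.5, -0.3, -1.3]
opening: 0.472
grasp_force: 61.3
```

```bash
python3 -c "
from h import *
snap('wrist','w22');o=r.get_obs();print(o['time'],o['ee_pos'].round(1))
W=[(624,213,20),(615.4,169.2,20),(460.8,245.3,20),(453,201.3,20)]
print([proj('w22',X).round(1).tolist() for X in W])
im=cv2.imread('pics/w22.png');hsv=cv2.cvtColor(im,cv2.COLOR_BGR2HSV)
m=((hsv[:,:,1]<90)&(hsv[:,:,2]>90)).astype(np.uint8);n,l,st,c=cv2.connectedComponentsWithStats(m)
Q=[(c[i],int(st[i,4])) for i in range(1,n) if 4<st[i,4]<120 and c[i][1]<200]
for q,a in Q: print(q.round(1),a,at('w22',*q,20).round(1), [tri(('w22',*q),('top1',*proj('top1',X)))[0].round(1).tolist() for X in W if np.linalg.norm(proj('w22',X)-q)<8])
# stone outline in view
g=((hsv[:,:,1]<60)).astype(np.uint8);print([ (v,np.flatnonzero(g[v,200:330]).tolist()[:1],int(g[v,200:330].sum())) for v in range(180,300,12)])
"
```

```text
35.975 [538.1 121.4 144. ]
[[361.3, 72.6], [346.3, 125.8], [162.2, 29.6], [157.9, 87.2]]
[349.5 125.6] 114 [618.2 169.3  20. ] [[615.9, 169.2, 24.0]]
[212. 166.] 11 [495.7 132.8  20. ] []
[213.4 187.4] 26 [496.  112.2  20. ] []
[(180, [13], 92), (192, [14], 90), (204, [15], 88), (216, [15], 88), (228, [15], 87), (240, [0], 114), (252, [0], 111), (264, [0], 118), (276, [0], 123), (288, [0], 122)]
```

```bash
python3 -c "
from h import *
W=[(624,213,20),(615.4,169.2,20),(460.8,245.3,20),(453,201.3,20)]
im=cv2.imread('pics/w22.png').astype(float);sat=(im.max(2)-im.min(2))
C=[]
for X in W:
    u,v=proj('w22',X).round().astype(int);w=sat[v-14:v+15,u-14:u+15];m=(w<w.min()+25).astype(np.uint8)
    n,l,st,c=cv2.connectedComponentsWithStats(m);k=1+np.argmax(st[1:,4]);q=c[k]+[u-14,v-14];P=at('w22',*q,20);C.append(P);print(w.min(),st[k,4],q.round(1),P.round(1))
C=np.array(C);print(C.mean(0),np.degrees(np.arctan2(*((C[0]+C[1]-C[2]-C[3])[[1,0]]))))
g=im.mean(2);print([int(x) for x in g[140:200:3,258]],[int(x) for x in sat[140:200:3,258]])
print([at('w22',258,v,159)[1].round(1) for v in(155,160,165,170)])
"
```

```text
4.0 105 [364.5  72.6] [626.7 213.   20. ]
4.0 88 [349.5 125.5] [618.2 169.4  20. ]
5.0 120 [164.4  29.9] [462.6 245.1  20. ]
5.0 102 [159.1  86.6] [454.  201.8  20. ]
[540.36973156 207.34509669  20.        ] -11.113635230246986
[95, 58, 61, 77, 78, 79, 78, 77, 77, 77, 77, 77, 77, 77, 129, 130, 129, 129, 129, 120] [52, 17, 16, 14, 12, 13, 11, 12, 11, 10, 10, 9, 9, 8, 10, 10, 10, 10, 9, 9]
[np.float64(171.9), np.float64(169.6), np.float64(167.4), np.float64(165.1)]
```

Board from the wrist view is (540.4, 207.3) at -11.1°. That agrees with the first estimate, and the earlier grasps favour the wrist reading in x. Turning +79° and moving over the board.

Emit:
{"op": "step_arm", "data": {"rows": [0, 1, 0, 9.5, 0, 1, 0, 10, 0, 1, 0, 10, 0.1, 1, 0, 10, 0.1, 1, 0, 10, 0, 1, 0, 10, 0, 1, 0, 10, 0, 1, 0, 9.5, 0, 0.6, 0, 0, 0, 0, 0, 0]}}

```text
time: 37.22
ee_pos: [540.2, 208.2, 144.0]
ee_rot: [0.096, 0.995, -0.0, 0.0]
force: [0.0, 0.1, -1.8]
opening: 0.474
grasp_force: 61.3
```

Emit:
{"op": "step_arm", "data": {"rows": [0, 0, -3, 0, 0, 0, -3, 0, 0, 0, -2.5, 0, 0, 0, -1.5, 0, 0, 0, 0, 0, 0, 0, 0, 0]}}

```text
time: 37.98
ee_pos: [541.1, 208.3, 45.1]
ee_rot: [0.095, 0.995, 0.0, 0.001]
force: [0.1, 0.5, -1.5]
opening: 0.473
grasp_force: 61.3
```

```bash
python3 -c "
from h import *
from scipy.spatial.transform import Rotation as R
snap('wrist','w23');o=r.get_obs();print(o['time'],o['ee_pos'].round(1),np.degrees(np.arctan2(*R.from_quat(o['ee_rot']).as_matrix()[[1,0],1])),o['force'].round(1))
ax=np.array([np.cos(np.radians(-11.1)),np.sin(np.radians(-11.1)),0]);c=np.array([540.4,207.3,0])
for d,z in((-60,28),(-74,28),(-83,20),(-92,20)): print('pred',d,proj('w23',c+ax*d+[0,0,z]).round(1))
T=o['ee_pos'];print('stone end pred',proj('w23',[T[0]-55*ax[0],T[1]-55*ax[1],T[2]-5+20]).round(1))
im=cv2.imread('pics/w23.png').astype(int)
for u in(240,256,272):print(u,[(v,*im[v,u].tolist()) for v in range(40,200,5)])
"
```

```text
38.025 [541.3 208.4  45.4] 79.08493148868469 [-0.3  0.4 -0.7]
pred -60 [255.6 123.5]
pred -74 [255.6  95.8]
pred -83 [255.7  77.8]
pred -92 [255.7  59.5]
stone end pred [258.1 144.8]
240 [(40, 123, 172, 223), (45, 122, 168, 221), (50, 111, 155, 205), (55, 78, 107, 141), (60, 56, 78, 106), (65, 61, 87, 124), (70, 61, 87, 124), (75, 62, 87, 125), (80, 62, 87, 126), (85, 61, 87, 124), (90, 83, 118, 171), (95, 78, 111, 162), (100, 59, 79, 121), (105, 65, 87, 135), (110, 64, 86, 133), (115, 63, 85, 131), (120, 63, 84, 130), (125, 56, 78, 111), (130, 92, 133, 192), (135, 94, 135, 194), (140, 77, 94, 120), (145, 78, 83, 89), (150, 132, 139, 145), (155, 132, 138, 144), (160, 132, 139, 145), (165, 133, 139, 145), (170, 133, 140, 145), (175, 133, 140, 146), (180, 133, 140, 145), (185, 133, 140, 145), (190, 134, 140, 145), (195, 134, 140, 145)]
256 [(40, 112, 155, 207), (45, 73, 101, 135), (50, 75, 104, 136), (55, 76, 105, 138), (60, 61, 85, 116), (65, 68, 96, 138), (70, 68, 96, 138), (75, 68, 96, 138), (80, 67, 95, 137), (85, 68, 96, 138), (90, 68, 96, 138), (95, 61, 86, 125), (100, 41, 54, 82
[... 321 characters left out ...]
9, 143), (185, 133, 140, 144), (190, 133, 139, 142), (195, 133, 139, 143)]
272 [(40, 74, 101, 135), (45, 74, 103, 136), (50, 75, 104, 136), (55, 76, 105, 137), (60, 59, 83, 114), (65, 71, 102, 147), (70, 70, 102, 146), (75, 70, 101, 146), (80, 70, 101, 145), (85, 70, 100, 145), (90, 70, 100, 145), (95, 60, 85, 122), (100, 40, 53, 81), (105, 39, 52, 80), (110, 40, 52, 78), (115, 39, 51, 76), (120, 39, 51, 76), (125, 67, 96, 138), (130, 65, 92, 131), (135, 69, 97, 140), (140, 53, 66, 85), (145, 50, 54, 60), (150, 81, 86, 90), (155, 82, 86, 90), (160, 80, 86, 89), (165, 82, 87, 89), (170, 82, 85, 89), (175, 82, 85, 89), (180, 82, 85, 89), (185, 83, 87, 89), (190, 81, 85, 88), (195, 82, 86, 89)]
```

The stop edges match prediction (inner 123, outer 97). The stone end sits about 2 mm towards +x, so I'll shift -2 mm and lower gently.

Emit:
{"op": "step_arm", "data": {"rows": [-0.2, 0, 0, 0, 0, 0, -0.8, 0, 0, 0, -0.6, 0, 0, 0, -0.3, 0, 0, 0, 0, 0]}}

```text
time: 38.65
ee_pos: [537.7, 208.1, 26.4]
ee_rot: [0.095, 0.995, -0.0, -0.001]
force: [0.7, -0.0, -1.3]
opening: 0.477
grasp_force: 61.3
```

Emit:
{"op": "step_arm", "data": {"rows": [0, 0, -0.2, 0, 0, 0, 0, 0]}}

```text
time: 38.9
ee_pos: [538.4, 208.3, 25.2]
ee_rot: [0.095, 0.995, 0.0, 0.0]
force: [0.7, 0.8, -1.6]
opening: 0.472
grasp_force: 61.3
```

Emit:
{"op": "step_arm", "data": {"rows": [0.05, 0, -0.15, 0, 0, 0, 0, 0]}}

```text
time: 39.15
ee_pos: [539.1, 208.5, 25.1]
ee_rot: [0.095, 0.995, 0.0, 0.0]
force: [-4.4, -0.5, 9.8]
opening: 0.475
grasp_force: 62.6
```

Emit:
{"op": "step_arm", "data": {"rows": [0, 0, -0.1, 0, 0, 0, 0, 0]}}

```text
time: 39.4
ee_pos: [539.3, 208.6, 25.1]
ee_rot: [0.095, 0.995, 0.0, 0.0]
force: [-8.5, -2.1, 16.2]
opening: 0.476
grasp_force: 63.4
```

Contact: the stone is resting on the board. Releasing and rising.

Emit:
{"op": "step_arm", "data": {"rows": [0, 0, 0.1, 0, 0, 0, 0, 0, 0, 0, 0, 0], "grip": 0.62}}

```text
time: 39.78
ee_pos: [538.5, 208.2, 23.3]
ee_rot: [0.095, 0.995, -0.0, -0.0]
force: [-1.5, 0.6, -0.3]
opening: 0.619
grasp_force: 0.0
```

Emit:
{"op": "step_arm", "data": {"rows": [0, 0, 2, 0, 0, 0, 4, 0, 0, 0, 4, 0, 5, -1, 3, 0, 5, -1, 0, 0, 0, 0, 0, 0, 0, 0, 0, 0]}}

```text
time: 40.65
ee_pos: [638.2, 188.2, 153.7]
ee_rot: [0.095, 0.995, 0.0, -0.0]
force: [0.3, 0.7, -0.6]
opening: 0.624
grasp_force: 0.0
```

```bash
python3 -c "
from h import *
snap('wrist','w24');snap('side','s24');o=r.get_obs();print(o['time'],o['ee_pos'].round(1))
im=cv2.imread('pics/w24.png').astype(int); m=((im.max(2)-im.min(2))<25).astype(np.uint8)
n,l,st,c=cv2.connectedComponentsWithStats(m)
S=proj('w24',[540,207,40]).astype(int);print(S);k=l[S[1],S[0]];print(k,st[k])
ys,xs=np.nonzero(l==k);P=np.array([at('w24',x,y,40)[:2] for x,y in zip(xs,ys)],np.float32);print(cv2.minAreaRect(P))
sat=im.max(2)-im.min(2)
for X in[(626.7,213,20),(618.2,169.4,20),(462.6,245.1,20),(454,201.8,20)]:
    u,v=proj('w24',X).round().astype(int)
    if not(14<u<497 and 14<v<369): print('out');continue
    w=sat[v-12:v+13,u-12:u+13];mm=(w<w.min()+25).astype(np.uint8);n,ll,s2,cc=cv2.connectedComponentsWithStats(mm);j=1+np.argmax(s2[1:,4]);q=cc[j]+[u-12,v-12];print(X,w.min(),s2[j,4],at('w24',*q,20).round(1))
"
```

```text
40.75 [637.6 188.6 153.8]
[257  60]
1 [ 233    0   55  130 6706]
((546.0422973632812, 207.79591369628906), (41.277374267578125, 96.19905853271484), 78.96819305419922)
(626.7, 213, 20) 8 68 [626.6 212.8  20. ]
(618.2, 169.4, 20) 8 71 [617.9 169.4  20. ]
out
out
```

Emit:
{"op": "step_arm", "data": {"rows": [-3, 0.6, 0, 0, -3, 0.6, 0, 0, 0, 0, 0, 0, 0, 0, 0, 0]}}

```text
time: 41.25
ee_pos: [578.8, 200.6, 154.3]
ee_rot: [0.095, 0.996, 0.0, 0.001]
force: [-0.6, -0.3, 0.2]
opening: 0.624
grasp_force: 0.0
```

```bash
python3 -c "
from h import *
from scipy.spatial.transform import Rotation
snap('wrist','w25');snap('top','t25');snap('side','s25')
im=cv2.imread('pics/w25.png').astype(int); m=((im.max(2)-im.min(2))<25).astype(np.uint8)
n,l,st,c=cv2.connectedComponentsWithStats(m)
S=proj('w25',[540,207,40]).astype(int);k=l[S[1],S[0]];print(S,k,st[k])
ys,xs=np.nonzero(l==k);P=np.array([at('w25',x,y,40)[:2] for x,y in zip(xs,ys)],np.float32);print(cv2.minAreaRect(P))
for y in range(st[k][1],st[k][1]+st[k][3],12):
    x=xs[ys==y];a,b=at('w25',x.min(),y,40),at('w25',x.max()+1,y,40);print(y,np.linalg.norm(a-b).round(1),end='; ')
# pot foot/mouth in top view, and board/stone in side
im=cv2.imread('pics/t25.png').astype(int);m=((im.max(2)-im.min(2))<30)&(im.mean(2)>120)
u,v=proj('t25',[475,-215,38]).astype(int);n,l,st,c=cv2.connectedComponentsWithStats(m.astype(np.uint8));k=l[v,u];print('pot',k,st[k]);ys,xs=np.nonzero(l==k)
P=np.array([at('t25',x,y,38)[:2] for x,y in zip(xs,ys)],np.float32);print(cv2.minAreaRect(P))
"
```

```text
[256 136] 3 [ 234   68   51  131 6235]
((540.82275390625, 208.8051300048828), (40.97911834716797, 110.73192596435547), 79.04488372802734)
68 32.9; 80 41.3; 92 40.2; 104 40.6; 116 41.1; 128 40.8; 140 40.4; 152 40.9; 164 41.4; 176 41.0; 188 40.6; pot 198 [ 285  224   68   21 1304]
((472.9588317871094, -211.4036865234375), (56.65580749511719, 200.8754119873047), 0.05412261188030243)
```

The stone measures 110.7×41 mm, centred within 1–2 mm, at -11°, with even width along its length, so it lies flat. The pot lies flat at (473,-211), clear of the board and stone. Handing in.

```bash
python3 -c "
from plant import r
print(r.finish_job())"
```

```text
the job is handed in; nothing more can be done
None
```

I handed the job in at about 41 s: by the last camera measurements the stone lies flat on the board, centred to about 2 mm, and the empty pot lies on the bench well clear of both; the hand-in gave no verdict.

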